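# Check the stores counter scale with its check weights

## Task

Check the stockroom's counter scale: slide the red range grip level with the yellow tab, lift the blue dust cover off the pan by its knob and lay it on the grey pad, then stand each check weight that is there on the pan one at a time, from the smallest to the largest, upright and well centred within the black ring, let go and leave it about a second to settle, and move it on to stand upright on the green mat. When all the weights stand on the mat, put the dust cover back down properly over the pan and slide the red grip all the way back to its parked end. Leave everything else on the bench where it is.

Things in the scene. Friction and masses are not known exactly. Their poses are not given: they have to be found in the camera images.
- range_top (a point): middle of the top face of the red slider grip on the low front deck of the white counter scale. The grip is 28 mm (x) x 20 mm (y) x 40 mm (z), with 40 mm of it below this point down to its steel track (40 mm wide). Axes as the scale's: the grip slides along the y axis
- range (a joint): travel of the red slider grip along its track, in m: 0 = parked at the track's -y end (scale's own axes), 0.12 = the other end. It stays where it is left; moving it takes about 1.5 N
- tab: small yellow range tab (14 x 10 mm, 20 mm high) fixed on the scale's front deck beside the slider track, on the side away from the pan. Origin at the centre of its underside, 31 mm in -x (scale's axes) from the line of the grip; axes as the scale's. The grip is level with it when both have the same y along the track. Its place along the track varies
- scale: white counter scale fixed on the bench, origin at the centre of its underside. In its own axes: a front deck 30 mm high from x = -130 to -20 mm, a rear block 50 mm high from x = -20 to 120 mm, both 220 mm wide (y); pan centre at x = 40 mm, slider track along y at x = -85 mm
- pan_top (a point): centre of the flat upper face of the round steel pan. Inside radius 62 mm, rim 4 mm thick and 5 mm higher than this point. A black ring line of 34 to 37 mm radius is drawn round the centre. The pan floats on a vertical spring (800 N/m, at most 14 mm down), its face about 70 mm above the bench when empty
- cover: loose blue round dust cover, about 160 g, 152 mm across, over the pan at the start. Origin at the centre of its underside. Skirt 14 mm deep, 144 mm inside, drops round the pan (6 mm clear all round) until its ceiling rests on the rim: origin then 9 mm below the pan's face. Flat top at 18 mm; black knob on its axis, 28 mm in diameter, from 26 to 52 mm above the origin, on an 18 mm neck
- pad: grey square of thin sheet stuck on the bench, 150 x 150 mm, paper-thin (flush with the bench), for the dust cover. Origin at its centre, at bench height; axes along its edges
- mat: green square of thin sheet stuck on the bench, 150 x 150 mm, paper-thin (flush with the bench), for the checked weights. Origin at its centre, at bench height; axes along its edges
- w_brass: small brass check weight, about 200 g: an upright cylinder 36 mm in diameter and 24 mm high, with a knob 18 mm in diameter on top (total height 38 mm). Origin at the centre of its underside. Not always there
- w_steel: bright steel check weight, about 280 g: an upright cylinder 42 mm in diameter and 26 mm high, with a knob 18 mm in diameter on top (total height 40 mm). Origin at the centre of its underside. Not always there
- w_black: black check weight, about 380 g: an upright cylinder 48 mm in diameter and 29 mm high, with a knob 18 mm in diameter on top (total height 43 mm). Origin at the centre of its underside. Not always there
- w_red: large red check weight, about 530 g: an upright cylinder 54 mm in diameter and 32 mm high, with a knob 18 mm in diameter on top (total height 46 mm). Origin at the centre of its underside. Not always there
- tape: an orange roll of tape, 90 mm across, 24 mm high, lying flat; a bystander, origin at the centre of its underside
- sealant: a white sealant bottle with a blue label and red cap, 48 mm across, 190 mm tall, standing; a bystander, origin at the centre of its underside
- driver: a yellow-handled screwdriver, 200 mm long; a bystander, origin at the centre of its length, at bench level
- screws: a glass screw jar with a black cap, 56 mm across, 70 mm tall; a bystander, origin at the centre of its underside
- carton: a small cardboard carton 60 x 45 x 40 mm; a bystander, origin at the centre of its underside
- spanner: a steel spanner, 180 mm long; a bystander, origin at the centre of its underside
- fitting: a copper pipe fitting, 34 mm across, 30 mm high; a bystander, origin at the centre of its underside
- reel: a small reel of green wire with wooden flanges, 70 mm across, 44 mm high; a bystander, origin at the centre of its underside
Things that resemble listed ones, but are neither listed nor needed, are in the scene too. What is shaped like the w_black but purple is not meant.

How it is judged (in metres and radians):
On the way, in this order (a step that is already met when the one before it is completed fails the run):
1. the range grip is level with the yellow tab (within 7 mm along the track) (y of range_top in the frame of tab between -0.007 and 0.007 m and velocity of joint range below 0.01 m/s), for 0.2 s.
2. the dust cover lies on the grey pad, within 40 mm of its middle, let go, grip still at the tab (horizontal distance between cover and pad below 0.04 m and z of cover in the frame of pad below 0.01 m and angle between cover's own z axis and vertical below 0.1 rad and linear speed of cover below 0.03 m/s and contact force between the fingers and cover below 0.2 N and y of range_top in the frame of tab between -0.007 and 0.007 m), for 0.2 s.
3. the small brass weight stands alone on the pan, within 12 mm of its centre, let go and at rest, with no other weight within 75 mm of it (horizontal distance between w_brass and pan_top below 0.012 m and angle between w_brass's own z axis and vertical below 0.1 rad and z of w_brass in the frame of pan_top below 0.006 m and linear speed of w_brass below 0.03 m/s and contact force between the fingers and w_brass below 0.2 N and horizontal distance between each of w_steel, w_black, w_red and w_brass above 0.075 m), for 0.4 s.
4. the bright steel weight stands alone on the pan, within 12 mm of its centre, let go and at rest, with no other weight within 75 mm of it (horizontal distance between w_steel and pan_top below 0.012 m and angle between w_steel's own z axis and vertical below 0.1 rad and z of w_steel in the frame of pan_top below 0.006 m and linear speed of w_steel below 0.03 m/s and contact force between the fingers and w_steel below 0.2 N and horizontal distance between each of w_brass, w_black, w_red and w_steel above 0.075 m), for 0.4 s.
5. the black weight stands alone on the pan, within 12 mm of its centre, let go and at rest, with no other weight within 75 mm of it (horizontal distance between w_black and pan_top below 0.012 m and angle between w_black's own z axis and vertical below 0.1 rad and z of w_black in the frame of pan_top below 0.006 m and linear speed of w_black below 0.03 m/s and contact force between the fingers and w_black below 0.2 N and horizontal distance between each of w_brass, w_steel, w_red and w_black above 0.075 m), for 0.4 s.
6. the large red weight stands alone on the pan, within 12 mm of its centre, let go and at rest, with no other weight within 75 mm of it (horizontal distance between w_red and pan_top below 0.012 m and angle between w_red's own z axis and vertical below 0.1 rad and z of w_red in the frame of pan_top below 0.006 m and linear speed of w_red below 0.03 m/s and contact force between the fingers and w_red below 0.2 N and horizontal distance between each of w_brass, w_steel, w_black and w_red above 0.075 m), for 0.4 s.
7. all weights stand on the green mat, let go, while the cover is still off the pan and the grip still level with the tab (x of w_brass in the frame of mat between -0.07 and 0.07 m and y of w_brass in the frame of mat between -0.07 and 0.07 m and angle between each of w_brass, w_steel, w_black, w_red's own z axis and vertical below 0.1 rad and z of each of w_brass, w_steel, w_black, w_red in the frame of mat below 0.01 m and linear speed of each of w_brass, w_steel, w_black, w_red below 0.03 m/s and x of w_steel in the frame of mat between -0.07 and 0.07 m and y of w_steel in the frame of mat between -0.07 and 0.07 m and x of w_black in the frame of mat between -0.07 and 0.07 m and y of w_black in the frame of mat between -0.07 and 0.07 m and x of w_red in the frame of mat between -0.07 and 0.07 m and y of w_red in the frame of mat between -0.07 and 0.07 m and contact force between the fingers and w_brass below 0.2 N and contact force between the fingers and w_steel below 0.2 N and contact force between the fingers and w_black below 0.2 N and contact force between the fingers and w_red below 0.2 N and y of range_top in the frame of tab between -0.007 and 0.007 m and horizontal distance between cover and pan_top above 0.1 m), for 0.2 s.
At the end, for the whole second after the job is handed in: every weight present stands upright and still on the green mat (its centre on the mat: within 70 mm of the mat's middle along each edge direction), the dust cover sits down over the pan (centre within 10 mm, level, its ceiling on the rim), and the red grip is within 10 mm of its parked end (x of w_brass in the frame of mat between -0.07 and 0.07 m and y of w_brass in the frame of mat between -0.07 and 0.07 m and angle between each of w_brass, w_steel, w_black, w_red's own z axis and vertical below 0.1 rad and z of each of w_brass, w_steel, w_black, w_red in the frame of mat below 0.01 m and linear speed of each of w_brass, w_steel, w_black, w_red, cover below 0.03 m/s and x of w_steel in the frame of mat between -0.07 and 0.07 m and y of w_steel in the frame of mat between -0.07 and 0.07 m and x of w_black in the frame of mat between -0.07 and 0.07 m and y of w_black in the frame of mat between -0.07 and 0.07 m and x of w_red in the frame of mat between -0.07 and 0.07 m and y of w_red in the frame of mat between -0.07 and 0.07 m and horizontal distance between cover and pan_top below 0.01 m and z of cover in the frame of pan_top below -0.005 m and angle between cover's own z axis and vertical below 0.06 rad and value of joint range below 0.01 m); the robot touches nothing.
It fails at once if a bystander is shoved more than 50 mm (distance of any of tape, sealant, driver, screws, carton, spanner, fitting, reel from where it was at the start of the episode above 0.05 m).
Of w_brass, w_steel, w_black, w_red only 2 to 3 are there at a start; the rules pass over those that are not, and their reading is None.
At some moment in a run one of w_brass, w_steel, w_black, w_red may be knocked a few centimetres aside while the robot is not near it.
Once in a run the grip may slacken for a moment while it holds something.
It also fails if it takes over 210 s, if anything falls off the work surface, if the arm or the gripper's body presses on something with over 40 N, if the wrist force passes 120 N, or if a joint passes its speed limit or range.

## Robot

A 6-joint arm with a two-finger parallel gripper is mounted at the origin on the work surface. World frame = base frame: x ahead of the robot, y to its left, z up, the work surface at z = 0. Lengths are in m, angles in degrees, forces in N, time in s.
With the tool pointing down it reaches from about 0.425 to 0.95 m from the base axis. Payload 3.5 kg.
Tool frame: the origin (TCP) lies between the finger pads; the fingertips stand 19 mm ahead of it and the grasp point (between the pads) is the TCP; z points along the fingers, y is the line along which they close (so a half turn about z gives the same grasp; the last joint's range is limited). The gripper opens to 85 mm and grips with 20 to 120 N. Pads are 22 mm wide; open, the fingers measure 114 mm over their backs; the gripper's body (76 mm by 85 mm) begins 54 mm behind the grasp point. The pads swing forward as they close: fully open they stand 13 mm farther back than shut.
Start: joints at [-72.88, 16.404, 90.338, -0, 73.258, -8.594], TCP at [0.293, -0.608, 0.25] pointing down, gripper open.
Joint ranges: [-158.93, 158.93], [-51.34, 127.21], [12.03, 142.37], [-87.48, 267.48], [13.55, 161.25], [-162.69, 162.69]. Speed limits (degrees/s): [159.86, 159.86, 180, 180, 180, 180].

## Interface

Orientations are given as a 3x3 rotation matrix whose columns are the frame's x, y, z axes.
In Python, from bench import robot gives the robot as it stands.
- The arm moves only by the tool carry_out, never from a script. Its argument "steps" is text: rows parted by semicolons, each of 7 numbers parted by spaces: the shift along the tool's x, y, z scaled (see below), then the turn, a rotation vector about the tool's x, y, z scaled (see below), then the opening, from -1 (shut) to 1 (fully open). In form: tx ty tz wx wy wz grip; .... A call has 1 to 20 rows; each row shifts and turns the commanded pose from where the row before left it, along the tool's axes as they then stand; what a row does not reach is not made up. The controller multiplies each number of a shift by 0.02 m and each number of a turn by 5 degrees. A row lasts 1/8 s, in which the tool goes at most 62.5 mm and 10.7 degrees, less where a joint would pass 70% of its speed; a pose out of reach is approached as far as the arm can. A call with a number of a shift or a turn outside -1 to 1 is refused whole. A call with a gripper value outside its range is refused whole. The fingers move at their own pace and stop on an object; the grip force is fixed at half the most. Time passes only in rows, so rows that do not move let the fingers close. It gives the time, the measured TCP pose, the force, the opening and the grip force at its end, in the units of the state.
- robot.state(): the state, without advancing time (a new reading comes with each control period).
- robot.get_image(name): name is "scene" or "top"; returns a dict with "image" (420x560x3 uint8, red, green, blue), "z_map" (420x560 float32, m along the optical axis (not along the pixel's ray), 0 where there is no reading), "mtx" (3x3 intrinsics, pixels), "eye" and "rotation" of the camera in the world. Camera axes: x right, y up, looking along -z (the intrinsics and any distortion apply to the point x, -y, -z); pixel columns grow to the right and rows downward; lengths in m; the calibration is good to about 2 mm. A picture is of the moment at which its call begins.
- robot.job_done(): hands the job in; it is judged then, once.
The state is a dict: "t": time; "joint_pos": joint angles; "qvel": joint speeds; "effort": joint torques, N m; "eef_pos": TCP position; "ee_rot": TCP orientation; "ft_force": force on the tool from outside, world axes, zero at the start; "moment": the same for the moment, N m; "width": opening from 0.0 (shut) to 1.0 (fully open); "gripper_force": force on a finger pad.
Only numpy, scipy, OpenCV 4.12 (cv2) and the standard library are available. Lean on these libraries where they do the work, as an engineer would, in place of code of your own. Each camera call takes 0.05 s, during which the arm holds its last target. There are 200 camera calls.

## Working session

There is one attempt and no reset: what is moved stays moved. The work goes in short steps, Python scripts to look and compute and a tool call to move; the robot and the scene stay as the last step left them, time stands still between calls to the robot, and variables do not carry over. Pictures are saved under pics/ and viewed, at most 14 in all, crops included, and the job is handed in when it is done.

Besides the shell and the picture viewer there is one more tool, called after ">>>" as name(argument=value, ...) on one line, values as JSON. carry_out: Moves the arm, as the interface text tells. Its arguments: {"type":"object","properties":{"steps":{"type":"string"}},"required":["steps"]}

```bash
mkdir -p pics; ls
cat > h.py <<'E'
import numpy as np, cv2
from bench import robot
def grab(name):
    d=robot.get_image(name); return d
def cloud(d):
    z=d["z_map"]; h,w=z.shape; K=np.array(d["mtx"])
    u,v=np.meshgrid(np.arange(w),np.arange(h))
    x=(u-K[0,2])/K[0,0]*z; y=(v-K[1,2])/K[1,1]*z
    P=np.stack([x,-y,-z],-1)@np.array(d["rotation"]).T+np.array(d["eye"])
    P[z==0]=np.nan
    return P
def save(d,n,box=None,s=1):
    im=d["image"][:,:,::-1]
    if box: u0,v0,u1,v1=box; im=im[v0:v1,u0:u1]
    cv2.imwrite("pics/"+n,cv2.resize(im,None,fx=s,fy=s,interpolation=cv2.INTER_CUBIC))
E
python3 - <<'E'
from h import *
for n in("top","scene"):
    d=grab(n); save(d,n+"0.png"); np.savez(n+"0.npz",**{k:np.array(v) for k,v in d.items()}); print(n,d["eye"],d["mtx"],d["rotation"],d.keys())
print(robot.state())
E
```

```text
pics
top [0.46104088 0.01185885 1.4180933 ] [[487.06602388   0.         280.85791683]
 [  0.         487.06602388 207.13648597]
 [  0.           0.           1.        ]] [[ 2.64873490e-02  9.97137848e-01 -7.08133635e-02]
 [-9.99649076e-01  2.64478110e-02 -1.49605412e-03]
 [ 3.81086271e-04  7.08281399e-02  9.97488461e-01]] dict_keys(['image', 'z_map', 'mtx', 'eye', 'rotation'])
scene [1.11251237 0.64915947 1.1875269 ] [[512.54254786   0.         274.47978988]
 [  0.         512.54254786 212.86467901]
 [  0.           0.           1.        ]] [[-0.76053193 -0.51220086  0.39905069]
 [ 0.64910563 -0.61482313  0.44794465]
 [ 0.01590796  0.59970226  0.80006508]] dict_keys(['image', 'z_map', 'mtx', 'eye', 'rotation'])
{'t': 0.1, 'joint_pos': array([-7.28797380e+01,  1.64501614e+01,  9.04151897e+01,  8.05381828e-06,
        7.32603904e+01, -8.59458744e+00]), 'qvel': array([ 0.00950517, -0.08656079, -0.17621628,  0.11255455, -0.06156518,
        0.00763758]), 'effort': array([ 7.86758228e-04, -4.07300699e+01, -2.93698311e+01, -1.06699731e-04,
        3.38136975e-03, -7.16611709e-06]), 'eef_pos': array([ 0.29273335, -0.60759233,  0.24905729]), 'ee_rot': array([[ 9.00964723e-01,  4.33891866e-01, -6.45914531e-04],
       [ 4.33892223e-01, -9.00962341e-01,  2.09739637e-03],
       [ 3.28098556e-04, -2.16993743e-03, -9.99997592e-01]]), 'ft_force': array([-0.8882569 ,  0.98283552,  0.08892763]), 'moment': array([-0.00201927,  0.00018212,  0.00582215]), 'gripper_force': 0.0, 'width': 1.0015659985125775}
```

View pics/top0.png

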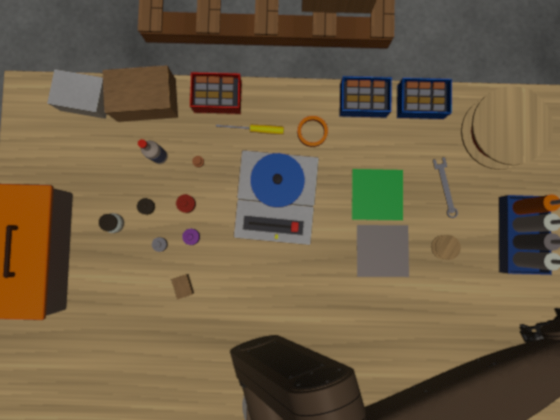

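View pics/scene0.png

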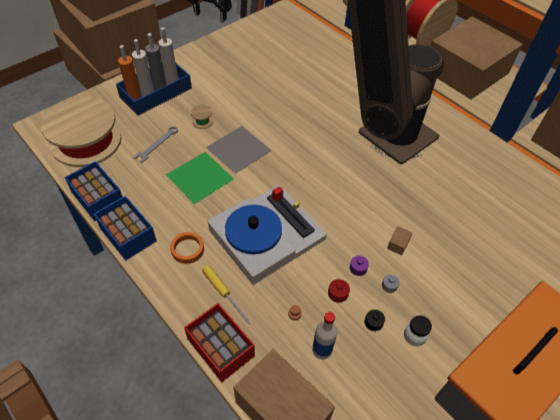

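The top view shows the scale (278,197), cover knob (278,179), red grip (295,227), yellow tab (277,237), green mat (377,194) and grey pad (382,250).

Candidates:
- **Steel:** (160,244). The jar cap is not it.
- **Black:** (146,206), as against the jar with a black cap at (110,222) and the purple decoy at (191,236).
- **Red:** (186,203), as against the sealant's red cap at (143,144).
- **Brass:** only the copper thing at (198,161), which is probably the fitting.

I'll check these in one crop and measure.

```bash
cat > m.py <<'E'
from h import *
def blob(d,P,mask,box):
    u0,v0,u1,v1=box; m=np.zeros(mask.shape,bool); m[v0:v1,u0:u1]=mask[v0:v1,u0:u1]
    return P[m&np.isfinite(P[...,2])]
def meas(n,box,zmin,d,P,zmax=1):
    # centre of minimal enclosing circle of points between heights
    m=(P[...,2]>zmin)&(P[...,2]<zmax); q=blob(d,P,m,box)
    c,r=cv2.minEnclosingCircle(q[:,:2].astype(np.float32)); 
    print(n,"circ",np.round(c,4),"r",round(r,4),"mean",np.round(q.mean(0),4),"med z",round(float(np.median(q[:,2])),4),"n",len(q))
E
python3 - <<'E'
from m import *
d={k:v for k,v in np.load("top0.npz").items()}; P=cloud(d)
s={k:v for k,v in np.load("scene0.npz").items()}
a=cv2.resize(d["image"][140:260,90:215,::-1],(500,480),interpolation=cv2.INTER_CUBIC)
b=cv2.resize(s["image"][235:355,270:350,::-1],(320,480),interpolation=cv2.INTER_CUBIC)[:, :290]
cv2.imwrite("pics/crop1.png",np.hstack([a,b]))
print("bench z",np.nanmedian(P[280:330,100:200,2]),np.nanmedian(P[300:320,350:400,2]))
for n,b,z in [("steel",(148,232,172,256),.012),("black",(134,194,158,217),.012),("red",(174,191,198,214),.012),("purple",(180,226,203,247),.012),("fit",(190,153,206,169),.012),("jar",(96,210,126,235),.04),
  ("cover",(245,148,312,210),.072),("knob",(268,170,288,190),.1)]: meas(n,b,z,d,P)
hsv=cv2.cvtColor(d["image"],cv2.COLOR_RGB2HSV); H,S,V=cv2.split(hsv)
def col(n,m,box):
    q=blob(d,P,m,box); r=cv2.minAreaRect(q[:,:2].astype(np.float32)); print(n,np.round(r[0],4),np.round(r[1],4),r[2],"z",np.median(q[:,2]),len(q),"mean",q.mean(0).round(4))
col("mat",(H>45)&(H<75)&(S>150),(340,160,415,230))
col("pad",(S<80)&(P[...,2]<.01),(352,222,412,280))
col("tab",(H>20)&(H<35)&(S>150)&(V>120),(268,232,286,244))
col("grip",((H<8)|(H>172))&(S>150),(285,215,308,238)); 
col("griptop",(P[...,2]>.06),(285,215,308,238)); 
col("blue",(H>100)&(H<125)&(S>120),(240,145,320,215))
col("scale",(P[...,2]>.02),(225,140,325,250))
col("rear",(P[...,2]>.04)&(P[...,2]<.058),(225,140,325,210))
E
```

```text
bench z -2.9219053773843484e-05 -9.006570721581397e-05
steel circ [0.4445 0.3611] r 0.0215 mean [0.444  0.359  0.0279] med z 0.0263 n 177
black circ [0.5524 0.4054] r 0.025 mean [0.5519 0.4031 0.0296] med z 0.0285 n 238
red circ [0.5634 0.29  ] r 0.0276 mean [0.5628 0.2884 0.0323] med z 0.0317 n 294
purple circ [0.4686 0.2704] r 0.0241 mean [0.4686 0.2694 0.0303] med z 0.0293 n 230
fit circ [0.6873 0.26  ] r 0.0166 mean [0.6864 0.2598 0.0244] med z 0.0272 n 85
jar circ [0.5005 0.495 ] r 0.028 mean [0.5013 0.4912 0.0648] med z 0.0683 n 329
cover circ [0.6319 0.0274] r 0.0761 mean [0.6311 0.0272 0.0784] med z 0.0771 n 2260
knob circ [0.6316 0.0275] r 0.0141 mean [0.6311 0.0273 0.1107] med z 0.1112 n 84
mat [ 0.6079 -0.2665] [0.1417 0.1425] 0.8194854855537415 z 0.0004637777243732266 2329 mean [ 6.075e-01 -2.668e-01  5.000e-04]
pad [ 0.4436 -0.284 ] [0.1481 0.1535] 1.4422452449798584 z 0.0005603673797432984 2682 mean [ 0.4435 -0.2838  0.0006]
tab [0.476 0.026] [0.0041 0.0059] 46.58345031738281 z 0.0538676263925012 6 mean [0.4762 0.0258 0.0538]
grip [ 0.5045 -0.0256] [0.0264 0.0209] 1.6339428424835205 z 0.08335977808674833 70 mean [ 0.5041 -0.0245  0.0807]
griptop [ 0.5024 -0.0225] [0.0276 0.019 ] 0.9107901453971863 z 0.08329054459954666 73 mean [ 0.5024 -0.0234  0.0826]
blue [0.6319 0.0267] [0.1464 0.1448] 0.8532517552375793 z 0.07687676525825271 2139 mean [0.6318 0.0264 0.0772]
scale [0.6145 0.0215] [0.234  0.3064] 85.92326354980469 z 0.04876198441885349 6850 mean [0.587  0.029  0.0529]
rear [0.6292 0.0275] [0.22   0.1662] 86.51761627197266 z 0.049631121669293066 1572 mean [0.6447 0.0254 0.0496]
```

View pics/crop1.png

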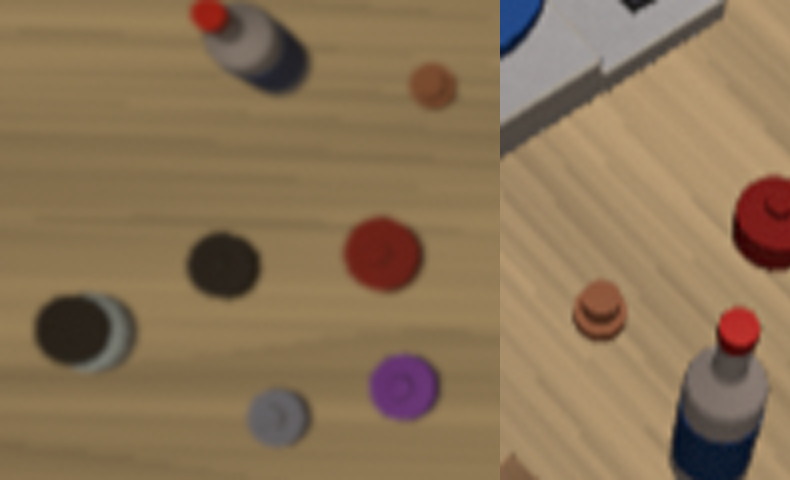

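The crop confirms steel (160,244), black (146,206) and red (186,203). The purple one is the decoy, and the copper thing measures 33 mm across, so it is the fitting and brass is absent. Next I'll refine the scale yaw and tab position, then move.

```bash
cat >> m.py <<'E'
def ray(d,u,v,z):
    K=np.array(d["mtx"]); r=np.array(d["rotation"])@np.array([(u-K[0,2])/K[0,0],-(v-K[1,2])/K[1,1],-1]); e=np.array(d["eye"])
    return e+r*(z-e[2])/r[2]
def go(x,y,z,yaw=None):
    s=robot.state(); R=np.array(s["ee_rot"]); p=np.array(s["eef_pos"])
    print("at",p.round(4),"shift/0.02:",(R.T@(np.array([x,y,z])-p)/.02).round(2),end=" ")
    from scipy.spatial.transform import Rotation as Ro
    if yaw is not None:
        c,sn=np.cos(np.radians(yaw)),np.sin(np.radians(yaw))
        T=np.array([[c,sn,0],[sn,-c,0],[0,0,-1.]])
        print("turn/5:",(np.degrees(Ro.from_matrix(R.T@T).as_rotvec())/5).round(2),end=" ")
    print("w",round(s["width"],3),"gf",round(s["gripper_force"],1),"t",round(s["t"],1),"F",np.round(s["ft_force"],1))
E
python3 - <<'E'
from m import *
for n,bt,bg in (("top",(266,230,290,246),(285,215,308,238)),("scene",(288,198,304,212),(268,184,290,204))):
    d={k:v for k,v in np.load(n+"0.npz").items()}; P=cloud(d)
    H,S,V=cv2.split(cv2.cvtColor(d["image"],cv2.COLOR_RGB2HSV))
    def px(m,b):
        v,u=np.nonzero(m[b[1]:b[3],b[0]:b[2]]); return u.mean()+b[0],v.mean()+b[1],len(u)
    t=px((H>20)&(H<36)&(S>120)&(V>90),bt); print(n,"tab px",t,ray(d,t[0],t[1],.045).round(4))
    g=px(((H<8)|(H>172))&(S>150)&(P[...,2]>.079),bg); print("grip",g,ray(d,g[0],g[1],.083).round(4))
    if n=="top":
        print("fit zmax",np.nanmax(P[153:170,190:207,2]))
        m=(((P[...,2]>.02)&(P[...,2]<.06))); mm=np.zeros(m.shape,np.uint8); mm[150:245,232:322]=m[150:245,232:322]
        q=P[(P[...,2]>.025)&(P[...,2]<.034)&(mm>0)]; print("deck",cv2.minAreaRect(q[:,:2].astype(np.float32)))
        q=P[(P[...,2]>.045)&(P[...,2]<.054)&(mm>0)]; print("rear",cv2.minAreaRect(q[:,:2].astype(np.float32)))
go(.5025,-.0235,.16,-4)
E
```

```text
top tab px (np.float64(276.0), np.float64(236.0), 11) [0.4767 0.0254 0.045 ]
grip (np.float64(294.03225806451616), np.float64(226.69354838709677), 62) [ 0.5031 -0.0236  0.083 ]
fit zmax 0.035221713915762676
deck ((0.5172826647758484, 0.03520473092794418), (0.21934595704078674, 0.1104341447353363), 86.08831787109375)
rear ((0.5903016924858093, 0.03033255785703659), (0.21957328915596008, 0.24218279123306274), 86.06824493408203)
scene tab px (np.float64(296.05882352941177), np.float64(203.35294117647058), 17) [0.4739 0.023  0.045 ]
grip (np.float64(277.19565217391306), np.float64(190.67391304347825), 46) [ 0.5057 -0.0231  0.083 ]
at [ 0.2927 -0.6076  0.2491] shift/0.02: [ 22.12 -21.75   4.51] turn/5: [-0.03  0.    5.94] w 1.002 gf 0.0 t 0.1 F [-0.9  1.   0.1]
```

>>> carry_out(steps="0 0 0 0 0 0.99 1;0 0 0 0 0 0.99 1;0 0 0 0 0 0.99 1;0 0 0 0 0 0.99 1;0 0 0 0 0 0.99 1;0 0 0 0 0 0.99 1;0.5 -1 0 0 0 0 1;0.5 -1 0 0 0 0 1;0.5 -1 0 0 0 0 1;0.5 -1 0 0 0 0 1;0.5 -1 0 0 0 0 1;0.5 -1 0 0 0 0 1;0.5 -1 0 0 0 0 1;0.5 -1 0 0 0 0 1;0.5 -1 0 0 0 0 1;0.5 -1 0 0 0 0 1;0.5 -1 0 0 0 0 1;0.5 -1 0 0 0 0 1;0.5 -1 0 0 0 0 1;0.5 -1 0 0 0 0 1")

```text
t: 2.6
eef_pos: [0.4527, -0.3372, 0.2503]
ee_rot: [[0.998, -0.07, 0.0], [-0.07, -0.998, 0.0], [0.0, -0.0, -1.0]]
ft_force: [0.3, 0.8, 0.1]
width: 1.001
gripper_force: 0.0
```

Run:
```python
from m import *
go(.503,-.0235,.16,-3.9)
for n,b in (("top",(188,151,208,171)),("scene",(286,302,306,322))):
    d={k:v for k,v in np.load(n+"0.npz").items()}; P=cloud(d)[b[1]:b[3],b[0]:b[2]]; I=d["image"][b[1]:b[3],b[0]:b[2]]
    m=P[...,2]>.01
    print(n,np.histogram(P[m][:,2]*1000,bins=range(10,46,3)),"rgb",I[m].mean(0).round(),"hsv",cv2.cvtColor(I,cv2.COLOR_RGB2HSV)[m].mean(0).round())
    m=P[...,2]>.0265; print("r of upper",cv2.minEnclosingCircle(P[m][:,:2].astype(np.float32)))
    m=P[...,2]>.033; print("r of >33",m.sum())
```

```text
at [ 0.4527 -0.3372  0.2503] shift/0.02: [  1.42 -15.82   4.52] turn/5: [-0.   -0.   -0.02] w 1.001 gf 0.0 t 2.6 F [0.3 0.8 0.1]
top (array([17, 19,  5,  1,  3, 14, 17, 14,  6,  0,  0]), array([10, 13, 16, 19, 22, 25, 28, 31, 34, 37, 40, 43])) rgb [116.  75.  47.] hsv [ 12. 151. 116.]
r of upper ((0.6874456405639648, 0.2614131271839142), 0.012266372330486774)
r of >33 11
scene (array([23, 20,  9,  4,  6, 15, 38, 14,  3,  0,  0]), array([10, 13, 16, 19, 22, 25, 28, 31, 34, 37, 40, 43])) rgb [129.  82.  57.] hsv [ 11. 145. 129.]
r of upper ((0.6891240477561951, 0.2587873637676239), 0.012298095040023327)
r of >33 5
```

The two-tier shape, with steps at about 13 and 30 mm, confirms the fitting. The weights are steel, black and red.

>>> carry_out(steps="0.09 -1 0.2 0 0 0 1;0.09 -1 0.2 0 0 0 1;0.09 -1 0.2 0 0 0 1;0.09 -1 0.2 0 0 0 1;0.09 -1 0.2 0 0 0 1;0.09 -1 0.2 0 0 0 1;0.09 -1 0.3 0 0 0 1;0.09 -1 0.3 0 0 0 1;0.09 -1 0.3 0 0 0 1;0.09 -1 0.3 0 0 0 1;0.09 -1 0.3 0 0 0 1;0.09 -1 0.3 0 0 0 1;0.09 -1 0.3 0 0 0 1;0.09 -1 0.3 0 0 0 1;0.09 -1 0.3 0 0 0 0.2;0.07 -0.82 0.6 0 0 0 0.2;0 0 0 0 0 0 0.2;0 0 0 0 0 0 0.2")

```text
t: 4.85
eef_pos: [0.5024, -0.025, 0.1603]
ee_rot: [[0.998, -0.069, -0.0], [-0.069, -0.998, -0.0], [-0.0, 0.0, -1.0]]
ft_force: [0.4, -0.1, -0.2]
width: 0.601
gripper_force: 0.0
```

Run:
```python
from m import *
go(.503,-.0235,.068,-3.9)
```

```text
at [ 0.5024 -0.025   0.1603] shift/0.02: [ 0.03 -0.08  4.61] turn/5: [ 0.    0.   -0.02] w 0.601 gf 0.0 t 4.8 F [ 0.4 -0.1 -0.2]
```

>>> carry_out(steps="0.03 -0.08 1 0 0 0 0.2;0 0 1 0 0 0 0.2;0 0 1 0 0 0 0.2;0 0 0.8 0 0 0 0.2;0 0 0.6 0 0 0 0.2;0 0 0.2 0 0 0 0.2;0 0 0 0 0 0 -1;0 0 0 0 0 0 -1;0 0 0 0 0 0 -1;0 0 0 0 0 0 -1;0 0 0 0 0 0 -1;0 0 0 0 0 0 -1")

```text
t: 6.35
eef_pos: [0.5036, -0.0235, 0.0691]
ee_rot: [[0.998, -0.069, 0.001], [-0.069, -0.998, -0.0], [0.001, 0.0, -1.0]]
ft_force: [-0.5, -0.6, 6.2]
width: 0.228
gripper_force: 59.6
```

Run:
```python
from m import *
go(.503,-.0235,.068,-3.9)
```

```text
at [ 0.5036 -0.0235  0.0691] shift/0.02: [-0.03  0.    0.05] turn/5: [ 0.   -0.01 -0.02] w 0.228 gf 59.6 t 6.3 F [-0.5 -0.6  6.2]
```

>>> carry_out(steps="0 -0.3 0 0 0 0 -1;0 -0.3 0 0 0 0 -1;0 -0.3 0 0 0 0 -1;0 -0.3 0 0 0 0 -1;0 -0.3 0 0 0 0 -1;0 -0.3 0 0 0 0 -1;0 -0.3 0 0 0 0 -1;0 -0.2 0 0 0 0 -1;0 0 0 0 0 0 -1;0 0 0 0 0 0 0.2;0 0 0 0 0 0 0.2;0 0 0 0 0 0 0.2;0 0 -0.5 0 0 0 0.2;0 0 -1 0 0 0 0.2;0 0 -1 0 0 0 0.2;0 0 -1 0 0 0 0.2;0 0 -1 0 0 0 0.2;0 1 -1 0 0 0 0.2;0 1 -1 0 0 0 0.2")

```text
t: 8.72
eef_pos: [0.5035, -0.0176, 0.1998]
ee_rot: [[0.998, -0.069, 0.001], [-0.069, -0.998, -0.0], [0.001, 0.0, -1.0]]
ft_force: [1.2, -0.1, 1.2]
width: 0.596
gripper_force: 0.0
```

Run:
```python
from m import *
go(.6317,.0272,.16,-3.9)
for n,b in (("scene",(235,170,335,250)),("top",(230,200,320,250))):
    d=grab(n); np.savez(n+"1.npz",**{k:np.array(v) for k,v in d.items()}); save(d,n+"1.png",b,6)
a,b=[cv2.imread(f"pics/{n}1.png") for n in ("scene","top")]
w=600; a=cv2.resize(a,(380,304)); b=cv2.resize(b,(420,233)); b=cv2.copyMakeBorder(b,0,304-233,0,0,cv2.BORDER_CONSTANT); cv2.imwrite("pics/cmp1.png",np.hstack([a,b]))
```

```text
at [ 0.5035 -0.0176  0.1998] shift/0.02: [ 6.24 -2.68  1.99] turn/5: [ 0.   -0.01 -0.01] w 0.596 gf 0.0 t 8.7 F [ 1.2 -0.1  1.2]
```

View pics/cmp1.png

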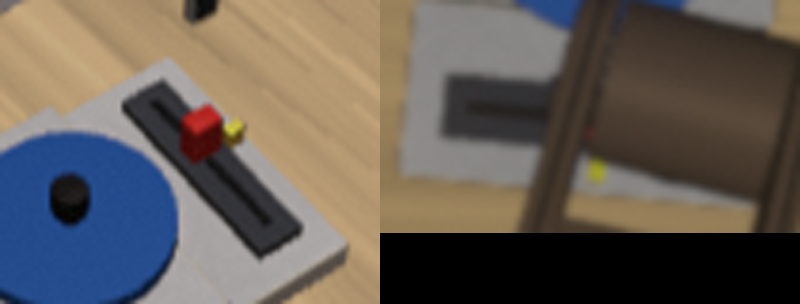

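The scene crop shows the grip (200,135) beside the tab (234,131), so they look about level. I'll measure it.

Run:
```python
from m import *
d={k:v for k,v in np.load("scene1.npz").items()}; P=cloud(d)
H,S,V=cv2.split(cv2.cvtColor(d["image"],cv2.COLOR_RGB2HSV))
b=(275,190,305,215); sl=np.zeros(H.shape,bool); sl[b[1]:b[3],b[0]:b[2]]=1
y=np.array([np.sin(np.radians(3.9)),np.cos(np.radians(3.9))]); x=np.array([y[1],-y[0]])
for n,m in(("tab",sl&(H>20)&(H<36)&(S>110)&(V>70)),("grip",sl&((H<8)|(H>172))&(S>140))):
    Q=P[m]; print(n,len(Q),"y' %.4f..%.4f"%tuple(np.nanpercentile(Q[:,:2]@y,[3,97])),"x' %.4f..%.4f"%tuple(np.nanpercentile(Q[:,:2]@x,[3,97])),"z",np.nanpercentile(Q[:,2],[5,95]).round(3))
    zt={"tab":.05,"grip":.083}[n]
    T=Q[Q[:,2]>zt-.004]; print(len(T),(T[:,:2]@x).mean(),(T[:,:2]@y).mean())
    v,u=np.nonzero(m&(V>np.percentile(V[m],60))); print("bright px",u.mean(),v.mean(),(ray(d,u.mean(),v.mean(),zt)[:2]@np.stack([x,y],1)))
```

```text
tab 23 y' 0.0532..0.0618 x' 0.4665..0.4794 z [0.039 0.053]
15 0.4728310765690902 0.05679860916062956
bright px 295.8888888888889 202.77777777777777 [0.47299766 0.05617912]
grip 124 y' 0.0484..0.0672 x' 0.4936..0.5184 z [0.047 0.086]
52 0.5057894673624275 0.05848171798248854
bright px 287.62 201.2 [0.50520377 0.05791019]
```

>>> carry_out(steps="1 -0.4 0.2 0 0 0 0.2;1 -0.4 0.2 0 0 0 0.2;1 -0.4 0.2 0 0 0 0.2;1 -0.4 0.2 0 0 0 0.2;1 -0.4 0.2 0 0 0 0.2;1 -0.4 0.2 0 0 0 0.2;0.24 -0.28 0.8 0 0 0 0.2;0 0 0 0 0 0 0.2;0 0 0 0 0 0 0.2")

```text
t: 9.95
eef_pos: [0.6308, 0.0276, 0.1576]
ee_rot: [[0.998, -0.069, -0.002], [-0.069, -0.998, 0.0], [-0.002, -0.0, -1.0]]
ft_force: [0.2, 0.1, 0.7]
width: 0.604
gripper_force: 0.0
```

Run:
```python
from m import *
go(.6317,.0272,.1,-3.9)
```

```text
at [0.6308 0.0276 0.1576] shift/0.02: [0.05 0.02 2.88] turn/5: [-0.    0.02 -0.02] w 0.604 gf 0.0 t 9.9 F [0.2 0.1 0.7]
```

>>> carry_out(steps="0.05 0.02 1 0 0 0 0.2;0 0 0.9 0 0 0 0.2;0 0 0.6 0 0 0 0.2;0 0 0.38 0 0 0 0.2;0 0 0 0 0 0 -1;0 0 0 0 0 0 -1;0 0 0 0 0 0 -1;0 0 0 0 0 0 -1;0 0 0 0 0 0 -1;0 0 -0.3 0 0 0 -1;0 0 -0.5 0 0 0 -1;0 0 -0.8 0 0 0 -1;0 0 -0.8 0 0 0 -1;0 0 -0.8 0 0 0 -1;0 0 0 0 0 0 -1")

```text
t: 11.82
eef_pos: [0.634, 0.0269, 0.1675]
ee_rot: [[0.998, -0.07, 0.005], [-0.07, -0.998, -0.001], [0.005, 0.0, -1.0]]
ft_force: [0.0, -0.2, -2.4]
width: 0.309
gripper_force: 59.0
```

Run:
```python
from m import *
go(.4385,-.284,.15,-3.9)
```

```text
at [0.634  0.0269 0.1675] shift/0.02: [-8.68 16.19  0.84] turn/5: [ 0.   -0.06 -0.02] w 0.309 gf 59.0 t 11.8 F [ 0.  -0.2 -2.4]
```

>>> carry_out(steps="-0.2 0.5 0 0 0 0 -1;-0.5 0.95 0 0 0 0 -1;-0.5 0.95 0 0 0 0 -1;-0.5 0.95 0 0 0 0 -1;-0.5 0.95 0 0 0 0 -1;-0.5 0.95 0 0 0 0 -1;-0.5 0.95 0 0 0 0 -1;-0.5 0.95 0 0 0 0 -1;-0.5 0.95 0 0 0 0 -1;-0.5 0.95 0 0 0 0 -1;-0.5 0.95 0.1 0 0 0 -1;-0.5 0.95 0.1 0 0 0 -1;-0.5 0.95 0.1 0 0 0 -1;-0.5 0.95 0.1 0 0 0 -1;-0.5 0.95 0.1 0 0 0 -1;-0.5 0.95 0.1 0 0 0 -1;-0.5 0.95 0.1 0 0 0 -1;-0.4 0.4 0.1 0 0 0 -1;0 0 0 0 0 0 -1;0 0 0 0 0 0 -1")

```text
t: 14.32
eef_pos: [0.4388, -0.2819, 0.1488]
ee_rot: [[0.998, -0.069, 0.0], [-0.069, -0.998, 0.0], [0.0, -0.0, -1.0]]
ft_force: [0.2, 0.4, -2.2]
width: 0.306
gripper_force: 59.2
```

Run:
```python
from m import *
go(.4385,-.284,.042,-3.9)
d=grab("scene"); save(d,"c2.png",(180,80,330,230),4)
```

```text
at [ 0.4388 -0.2819  0.1488] shift/0.02: [-0.01  0.11  5.34] turn/5: [-0.   -0.   -0.01] w 0.306 gf 59.2 t 14.3 F [ 0.2  0.4 -2.2]
```

View pics/c2.png

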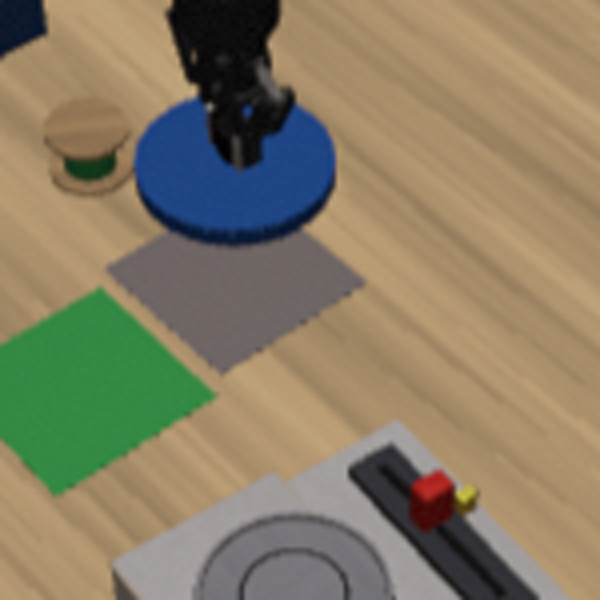

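The cover is held level above the pad, and the grip is still at the tab. Lowering now.

>>> carry_out(steps="0 0.11 0.8 0 0 0 -1;0 0 0.8 0 0 0 -1;0 0 0.8 0 0 0 -1;0 0 0.8 0 0 0 -1;0 0 0.8 0 0 0 -1;0 0 0.6 0 0 0 -1;0 0 0.4 0 0 0 -1;0 0 0.2 0 0 0 -1;0 0 0.15 0 0 0 -1;0 0 0.1 0 0 0 -1;0 0 0 0 0 0 -1;0 0 0 0 0 0 -1")

```text
t: 15.88
eef_pos: [0.4389, -0.2848, 0.0415]
ee_rot: [[0.998, -0.069, -0.0], [-0.069, -0.998, -0.0], [-0.0, 0.0, -1.0]]
ft_force: [-2.9, 1.9, 7.0]
width: 0.312
gripper_force: 59.9
```

>>> carry_out(steps="0 0 0 0 0 0 0.1;0 0 0 0 0 0 0.3;0 0 0 0 0 0 0.3;0 0 0 0 0 0 0.3;0 0 -0.4 0 0 0 0.3;0 0 -0.8 0 0 0 0.3;0 0 -1 0 0 0 0.3;0 0 -1 0 0 0 0.3;0 0 -1 0 0 0 0.3;0 0 -1 0 0 0 0.3;0 0 -1 0 0 0 0.3;0 0 -0.5 0 0 0 0.3;0 0 0 0 0 0 0.3")

```text
t: 17.5
eef_pos: [0.439, -0.2849, 0.1751]
ee_rot: [[0.998, -0.069, 0.002], [-0.069, -0.998, -0.002], [0.002, 0.002, -1.0]]
ft_force: [0.1, -0.1, 0.3]
width: 0.65
gripper_force: 0.0
```

```bash
cat > look.py <<'E'
from m import *
def weights(z=.012):
    d=grab("top"); P=cloud(d); H,S,V=cv2.split(cv2.cvtColor(d["image"],cv2.COLOR_RGB2HSV))
    # isolated objects by height, then classify by colour & size
    m=((P[...,2]>z)&(P[...,2]<.14)).astype(np.uint8); 
    n,L,st,_=cv2.connectedComponentsWithStats(m,connectivity=4)
    for i in range(1,n):
        if not 60<st[i,4]<420: continue
        q=P[L==i]; c,r=cv2.minEnclosingCircle(q[:,:2].astype(np.float32))
        if r<.035: print(np.round(c,4),"r%.4f"%r,"z50 %.3f"%np.median(q[:,2]),"rgb",d["image"][L==i].mean(0).round(),st[i,:2])
    return d,P
def cover(d,P):
    H,S,V=cv2.split(cv2.cvtColor(d["image"],cv2.COLOR_RGB2HSV))
    m=((H>100)&(H<125)&(S>110)).astype(np.uint8)
    n,L,st,_=cv2.connectedComponentsWithStats(m); 
    for i in range(1,n):
        if 1200<st[i,4]<3500:
            q=P[L==i]; print("blue",cv2.minEnclosingCircle(q[:,:2].astype(np.float32)),"z",np.median(q[:,2]))
E
python3 - <<'E'
from look import *
d,P=weights(); cover(d,P); go(.4445,.361,.15,-3.9)
E
```

```text
[0.7007 0.3728] r0.0242 z50 0.111 rgb [89. 80. 74.] [141 141]
[0.6865 0.2605] r0.0156 z50 0.028 rgb [123.  79.  50.] [192 157]
[0.5634 0.2897] r0.0275 z50 0.032 rgb [115.  44.  31.] [175 194]
[0.5516 0.4056] r0.0251 z50 0.029 rgb [55. 46. 34.] [136 198]
[0.5019 0.4938] r0.0282 z50 0.067 rgb [70. 64. 53.] [ 98 213]
[0.4685 0.2704] r0.0240 z50 0.029 rgb [108.  61. 113.] [182 229]
[0.4445 0.3608] r0.0212 z50 0.026 rgb [106. 101.  99.] [151 238]
[0.0567 0.0213] r0.0243 z50 0.032 rgb [38. 31. 24.] [265 381]
at [ 0.4385 -0.2845  0.174 ] shift/0.02: [ -1.95 -32.22   1.19] turn/5: [ 0.   -0.01 -0.02] w 0.651 gf 0.0 t 17.6 F [ 0.2  0.3 -0.5]
```

>>> carry_out(steps="0 -0.6 0 0 0 0 0.6;0 -1 0 0 0 0 0.6;0 -1 0 0 0 0 0.6;0 -1 0 0 0 0 0.6;0 -1 0 0 0 0 0.6;0 -1 0 0 0 0 0.6;0 -1 0 0 0 0 0.6;0 -1 0 0 0 0 0.6;0 -1 0 0 0 0 0.6;0 -1 0 0 0 0 0.6;0 -1 0 0 0 0 0.6;0 -1 0 0 0 0 0.6;0 -1 0 0 0 0 0.6;0 -1 0 0 0 0 0.6;0 -1 0 0 0 0 0.6;0 -1 0 0 0 0 0.6;0 -1 0 0 0 0 0.6;0 -1 0 0 0 0 0.6")

```text
t: 19.8
eef_pos: [0.4628, 0.0681, 0.1738]
ee_rot: [[0.998, -0.069, 0.0], [-0.069, -0.998, 0.0], [0.0, -0.0, -1.0]]
ft_force: [-0.5, 0.4, -0.6]
width: 0.804
gripper_force: 0.0
```

>>> carry_out(steps="-0.1 -1 0 0 0 0 0.6;-0.1 -1 0 0 0 0 0.6;-0.1 -1 0 0 0 0 0.6;-0.15 -1 0 0 0 0 0.6;-0.15 -1 0 0 0 0 0.6;-0.15 -1 0 0 0 0 0.6;-0.15 -1 0 0 0 0 0.6;-0.15 -1 0 0 0 0 0.6;-0.15 -1 0 0 0 0 0.6;-0.15 -1 0 0 0 0 0.6;-0.15 -1 0.1 0 0 0 0.6;-0.15 -1 0.2 0 0 0 0.6;-0.15 -1 0.3 0 0 0 0.6;-0.15 -1 0.3 0 0 0 0.6;-0.05 -0.62 0.3 0 0 0 0.6;0 0 0 0 0 0 0.6;0 0 0 0 0 0 0.6")

```text
t: 21.92
eef_pos: [0.4435, 0.3609, 0.1496]
ee_rot: [[0.998, -0.07, -0.0], [-0.07, -0.998, -0.0], [-0.0, 0.0, -1.0]]
ft_force: [-0.3, 0.5, 0.3]
width: 0.797
gripper_force: 0.0
```

Run:
```python
from look import *
d,P=weights(); cover(d,P); go(.4445,.361,.026,-3.9)
```

```text
[0.7009 0.3731] r0.0243 z50 0.109 rgb [89. 81. 74.] [141 141]
[0.6878 0.2603] r0.0166 z50 0.028 rgb [123.  79.  50.] [192 156]
[0.5633 0.2901] r0.0273 z50 0.032 rgb [114.  44.  31.] [175 194]
[0.552  0.4051] r0.0249 z50 0.029 rgb [53. 45. 34.] [136 198]
[0.5035 0.4939] r0.0271 z50 0.069 rgb [57. 51. 42.] [ 98 213]
[0.4688 0.2708] r0.0242 z50 0.029 rgb [108.  60. 113.] [182 229]
blue ((0.43986976146698, -0.28593432903289795), 0.07742973417043686) z nan
at [0.4436 0.3608 0.1499] shift/0.02: [ 0.04 -0.01  6.19] turn/5: [ 0.   -0.   -0.02] w 0.801 gf 0.0 t 22.0 F [-0.5  0.2 -0. ]
```

>>> carry_out(steps="0.04 0 1 0 0 0 0.6;0 0 1 0 0 0 0.6;0 0 1 0 0 0 0.6;0 0 1 0 0 0 0.6;0 0 0.9 0 0 0 0.6;0 0 0.7 0 0 0 0.6;0 0 0.4 0 0 0 0.6;0 0 0.19 0 0 0 0.6;0 0 0 0 0 0 0;0 0 0 0 0 0 -0.2;0 0 0 0 0 0 -1;0 0 0 0 0 0 -1;0 0 0 0 0 0 -1;0 0 0 0 0 0 -1;0 0 -0.3 0 0 0 -1;0 0 -0.6 0 0 0 -1;0 0 -1 0 0 0 -1;0 0 -1 0 0 0 -1;0 0 -1 0 0 0 -1;0 0 -1 0 0 0 -1")

```text
t: 24.48
eef_pos: [0.4444, 0.3612, 0.1259]
ee_rot: [[0.998, -0.07, 0.001], [-0.07, -0.998, 0.001], [0.001, -0.001, -1.0]]
ft_force: [-0.9, -0.4, -2.6]
width: 0.47
gripper_force: 60.8
```

Run:
```python
from look import *
go(.6317,.0272,.15,-3.9)
```

```text
at [0.4444 0.3612 0.1259] shift/0.02: [10.5  16.01 -1.21] turn/5: [-0.01 -0.01 -0.02] w 0.47 gf 60.8 t 24.5 F [-0.9 -0.4 -2.6]
```

Run:
```python
from look import *
d=grab("top"); P=cloud(d); g=cv2.cvtColor(d["image"],cv2.COLOR_RGB2GRAY)
q=P[140:215,235:325].reshape(-1,3); q=q[(q[:,2]>.064)&(q[:,2]<.085)]; print(len(q),cv2.minEnclosingCircle(q[:,:2].astype(np.float32)),np.median(q[:,2]))
save(d,"pan.png",(235,140,325,215),6)
m=np.zeros(g.shape,np.uint8); m[140:215,235:325]=(g[140:215,235:325]<75)
# ring: dark pixels within 45mm of the guess
v,u=np.nonzero(m); W=np.array([ray(d,a,b,.07) for a,b in zip(u,v)])
k=np.hypot(W[:,0]-.6317,W[:,1]-.0272); s=(k<.045)&(k>.025); print(s.sum(),W[s].mean(0), cv2.fitEllipse(W[s][:,:2].astype(np.float32)*1000))
```

```text
1730 ((0.6316524744033813, 0.027499530464410782), 0.06601934880018234) 0.07058521367881043Traceback (most recent call last):
  File "<stdin>", line 8, in <module>
cv2.error: OpenCV(4.12.0) /io/opencv/modules/imgproc/src/shapedescr.cpp:361: error: (-201:Incorrect size of input array) There should be at least 5 points to fit the ellipse in function 'fitEllipseNoDirect'
```

>>> carry_out(steps="0.3 0.5 -0.3 0 0 0 -1;0.6 0.95 -0.6 0 0 0 -1;0.6 0.95 -0.3 0 0 0 -1;0.6 0.95 0 0 0 0 -1;0.6 0.95 0 0 0 0 -1;0.6 0.95 0 0 0 0 -1;0.6 0.95 0 0 0 0 -1;0.6 0.95 0 0 0 0 -1;0.6 0.95 0 0 0 0 -1;0.6 0.95 0 0 0 0 -1;0.6 0.95 0 0 0 0 -1;0.6 0.95 0 0 0 0 -1;0.6 0.95 0 0 0 0 -1;0.6 0.95 0 0 0 0 -1;0.6 0.95 0 0 0 0 -1;0.6 0.95 0 0 0 0 -1;0.6 0.95 0 0 0 0 -1;0.6 0.31 0 0 0 0 -1;0 0 0 0 0 0 -1;0 0 0 0 0 0 -1")

```text
t: 27.02
eef_pos: [0.6312, 0.0277, 0.1477]
ee_rot: [[0.998, -0.069, -0.001], [-0.069, -0.998, 0.0], [-0.001, -0.0, -1.0]]
ft_force: [-0.3, 0.1, -1.8]
width: 0.463
gripper_force: 60.9
```

Run:
```python
from look import *
go(.6317,.0272,.096,-3.9)
d=grab("scene"); P=cloud(d); save(d,"s3.png",(200,180,340,290),5)
```

```text
at [0.6312 0.0277 0.1477] shift/0.02: [0.03 0.02 2.58] turn/5: [-0.    0.01 -0.01] w 0.463 gf 60.9 t 27.0 F [-0.3  0.1 -1.8]
```

View pics/s3.png

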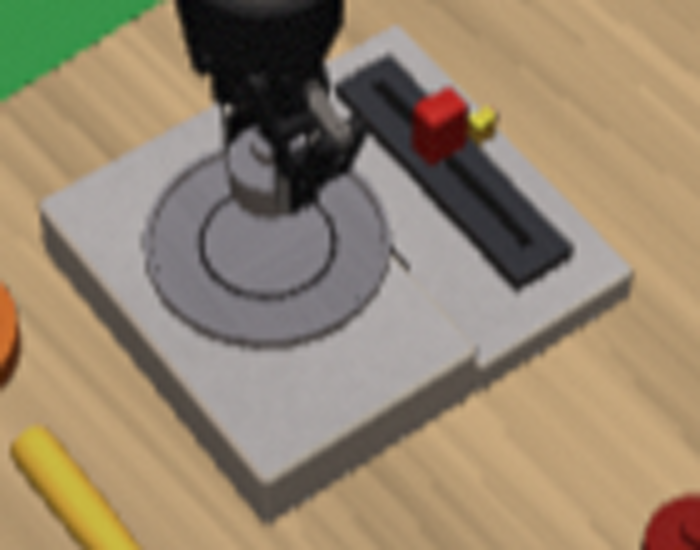

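>>> carry_out(steps="0.03 0.02 0.8 0 0 0 -1;0 0 0.8 0 0 0 -1;0 0 0.5 0 0 0 -1;0 0 0.3 0 0 0 -1;0 0 0.15 0 0 0 -1;0 0 0.1 0 0 0 -1;0 0 0 0 0 0 -1;0 0 0 0 0 0 0;0 0 0 0 0 0 0.2;0 0 0 0 0 0 0.4;0 0 0 0 0 0 0.4;0 0 0 0 0 0 0.4;0 0 0 0 0 0 0.4;0 0 0 0 0 0 0.4;0 0 0 0 0 0 0.4;0 0 0 0 0 0 0.4;0 0 0 0 0 0 0.4;0 0 0 0 0 0 0.4")

```text
t: 29.32
eef_pos: [0.6321, 0.0266, 0.0949]
ee_rot: [[0.998, -0.07, 0.0], [-0.07, -0.998, 0.0], [0.0, -0.0, -1.0]]
ft_force: [0.7, -0.2, -0.4]
width: 0.698
gripper_force: 0.0
```

Run:
```python
from look import *
go(.6317,.0272,.096,-3.9)
d=grab("scene"); P=cloud(d); save(d,"s4.png",(200,180,340,290),5)
```

```text
at [0.6321 0.0266 0.0949] shift/0.02: [-0.02 -0.03 -0.05] turn/5: [-0.   -0.   -0.02] w 0.698 gf 0.0 t 29.3 F [ 0.7 -0.2 -0.4]
```

View pics/s4.png

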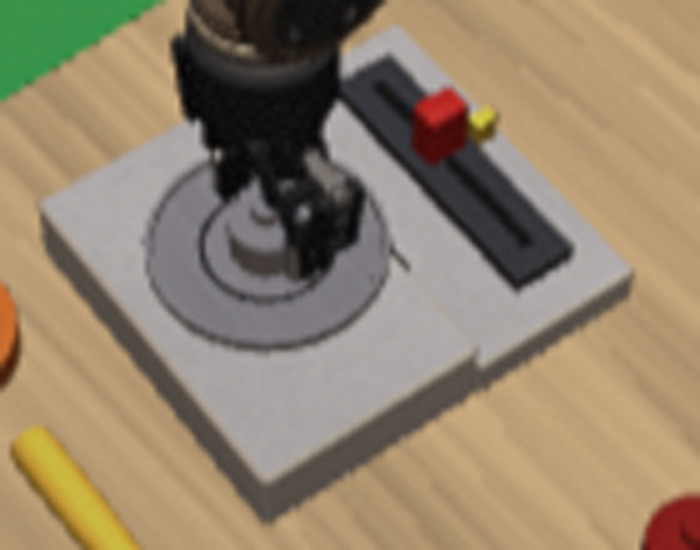

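Steel stands centred in the ring, upright with the fingers clear. Regripping it.

>>> carry_out(steps="0 0 0.1 0 0 0 0;0 0 0 0 0 0 -0.3;0 0 0 0 0 0 -1;0 0 0 0 0 0 -1;0 0 0 0 0 0 -1;0 0 0 0 0 0 -1;0 0 -0.3 0 0 0 -1;0 0 -0.6 0 0 0 -1;0 0 -0.9 0 0 0 -1;0 0 -1 0 0 0 -1;0 0 0 0 0 0 -1")

```text
t: 30.75
eef_pos: [0.634, 0.0264, 0.1527]
ee_rot: [[0.998, -0.069, 0.007], [-0.069, -0.998, -0.001], [0.007, 0.0, -1.0]]
ft_force: [0.0, 0.5, -1.7]
width: 0.466
gripper_force: 60.7
```

Run:
```python
from look import *
go(.553,-.29,.11,-3.9)
```

```text
at [0.634  0.0264 0.1527] shift/0.02: [-2.95 16.06  2.12] turn/5: [ 0.   -0.08 -0.02] w 0.466 gf 60.7 t 30.8 F [ 0.   0.5 -1.7]
```

>>> carry_out(steps="-0.1 0.5 0 0 0 0 -1;-0.2 0.95 0 0 0 0 -1;-0.2 0.95 0 0 0 0 -1;-0.2 0.95 0 0 0 0 -1;-0.2 0.95 0 0 0 0 -1;-0.2 0.95 0 0 0 0 -1;-0.2 0.95 0 0 0 0 -1;-0.2 0.95 0 0 0 0 -1;-0.2 0.95 0 0 0 0 -1;-0.2 0.95 0.1 0 0 0 -1;-0.2 0.95 0.2 0 0 0 -1;-0.2 0.95 0.3 0 0 0 -1;-0.2 0.95 0.3 0 0 0 -1;-0.2 0.95 0.3 0 0 0 -1;-0.2 0.95 0.3 0 0 0 -1;-0.1 0.95 0.3 0 0 0 -1;0 0.95 0.3 0 0 0 -1;0 0.36 0 0 0 0 -1;0 0 0 0 0 0 -1;0 0 0 0 0 0 -1")

```text
t: 33.25
eef_pos: [0.5501, -0.2892, 0.1071]
ee_rot: [[0.998, -0.069, 0.0], [-0.069, -0.998, 0.0], [0.0, -0.0, -1.0]]
ft_force: [0.0, 0.5, -3.6]
width: 0.471
gripper_force: 60.8
```

Run:
```python
from look import *
d,P=weights(); go(.553,-.29,.028,-3.9)
```

```text
[0.7007 0.3728] r0.0243 z50 0.110 rgb [91. 82. 76.] [141 141]
[0.6884 0.2606] r0.0161 z50 0.027 rgb [125.  80.  51.] [192 156]
[0.5633 0.2897] r0.0276 z50 0.032 rgb [116.  46.  32.] [175 194]
[0.5525 0.405 ] r0.0251 z50 0.029 rgb [56. 47. 35.] [136 198]
[0.5022 0.4933] r0.0285 z50 0.067 rgb [71. 65. 54.] [ 98 213]
[0.4689 0.271 ] r0.0245 z50 0.029 rgb [110.  62. 115.] [182 229]
at [ 0.5501 -0.2891  0.1072] shift/0.02: [0.15 0.04 3.96] turn/5: [-0.   -0.   -0.01] w 0.468 gf 60.8 t 33.3 F [ 0.5 -0.1 -2. ]
```

Down, release, rise.

>>> carry_out(steps="0.15 0.04 0.9 0 0 0 -1;0 0 0.9 0 0 0 -1;0 0 0.9 0 0 0 -1;0 0 0.6 0 0 0 -1;0 0 0.4 0 0 0 -1;0 0 0.2 0 0 0 -1;0 0 0.1 0 0 0 -1;0 0 0.05 0 0 0 -1;0 0 0 0 0 0 -1;0 0 0 0 0 0 0;0 0 0 0 0 0 0.4;0 0 0 0 0 0 0.4;0 0 0 0 0 0 0.4;0 0 -0.4 0 0 0 0.4;0 0 -0.8 0 0 0 0.4;0 0 -1 0 0 0 0.4;0 0 -1 0 0 0 0.5;0 0 -1 0 0 0 0.5;0 -1 -1 0 0 0 0.5;0 -1 -1 0 0 0 0.5")

```text
t: 35.8
eef_pos: [0.5556, -0.2505, 0.1518]
ee_rot: [[0.998, -0.07, 0.001], [-0.07, -0.998, -0.0], [0.001, 0.0, -1.0]]
ft_force: [0.4, 1.2, -0.8]
width: 0.751
gripper_force: 0.0
```

Run:
```python
from look import *
go(.552,.405,.15,-3.9)
```

```text
at [ 0.5556 -0.2505  0.1518] shift/0.02: [ -2.48 -32.68   0.07] turn/5: [ 0.   -0.01 -0.03] w 0.751 gf 0.0 t 35.8 F [ 0.4  1.2 -0.8]
```

>>> carry_out(steps="0 -0.7 0 0 0 0 0.6;0 -1 0 0 0 0 0.6;0 -1 0 0 0 0 0.6;0 -1 0 0 0 0 0.6;0 -1 0 0 0 0 0.6;0 -1 0 0 0 0 0.6;0 -1 0 0 0 0 0.6;0 -1 0 0 0 0 0.6;0 -1 0 0 0 0 0.6;0 -1 0 0 0 0 0.6;0 -1 0 0 0 0 0.6;0 -1 0 0 0 0 0.6;0 -1 0 0 0 0 0.6;0 -1 0 0 0 0 0.6;0 -1 0 0 0 0 0.6;0 -1 0 0 0 0 0.6;0 -1 0 0 0 0 0.6;0 -1 0 0 0 0 0.6;0 -1 0 0 0 0 0.6;0 -1 0 0 0 0 0.6")

```text
t: 38.3
eef_pos: [0.583, 0.1437, 0.1499]
ee_rot: [[0.998, -0.069, 0.0], [-0.069, -0.998, -0.0], [0.0, 0.0, -1.0]]
ft_force: [0.6, -1.0, -0.4]
width: 0.8
gripper_force: 0.0
```

>>> carry_out(steps="-0.1 -1 0 0 0 0 0.6;-0.2 -1 0 0 0 0 0.6;-0.2 -1 0 0 0 0 0.6;-0.2 -1 0 0 0 0 0.6;-0.2 -1 0 0 0 0 0.6;-0.2 -1 0 0 0 0 0.6;-0.2 -1 0 0 0 0 0.6;-0.2 -1 0 0 0 0 0.6;-0.2 -1 0 0 0 0 0.6;-0.2 -1 0 0 0 0 0.6;-0.2 -1 0 0 0 0 0.6;-0.2 -1 0 0 0 0 0.6;-0.2 -0.9 0 0 0 0 0.6;0 0 0 0 0 0 0.6;0 0 0 0 0 0 0.6")

```text
t: 40.17
eef_pos: [0.551, 0.4029, 0.1498]
ee_rot: [[0.998, -0.069, -0.0], [-0.069, -0.998, -0.001], [-0.0, 0.001, -1.0]]
ft_force: [-0.3, 0.2, -0.4]
width: 0.803
gripper_force: 0.0
```

Run:
```python
from look import *
d,P=weights(); cover(d,P); go(.552,.405,.026,-3.9)
```

```text
[0.701  0.3731] r0.0243 z50 0.110 rgb [90. 82. 75.] [141 141]
[0.6876 0.2605] r0.0165 z50 0.028 rgb [125.  81.  51.] [192 156]
[0.564  0.2897] r0.0274 z50 0.032 rgb [116.  45.  31.] [175 194]
[ 0.5525 -0.2888] r0.0211 z50 0.027 rgb [ 96. 101.  97.] [379 206]
[0.541  0.4043] r0.0195 z50 0.028 rgb [58. 49. 36.] [137 209]
[0.4686 0.2712] r0.0244 z50 0.029 rgb [109.  61. 114.] [182 229]
blue ((0.4409898519515991, -0.2839762568473816), 0.07682394981384277) z nan
at [0.5511 0.4027 0.1498] shift/0.02: [ 0.04 -0.12  6.19] turn/5: [ 0.    0.   -0.02] w 0.795 gf 0.0 t 40.2 F [-0.3 -0.6  0.2]
```

>>> carry_out(steps="0.06 -0.12 1 0 0 0 0.6;0 0 1 0 0 0 0.6;0 0 1 0 0 0 0.6;0 0 1 0 0 0 0.6;0 0 0.9 0 0 0 0.6;0 0 0.7 0 0 0 0.6;0 0 0.4 0 0 0 0.6;0 0 0.19 0 0 0 0.6;0 0 0 0 0 0 0.1;0 0 0 0 0 0 -0.2;0 0 0 0 0 0 -1;0 0 0 0 0 0 -1;0 0 0 0 0 0 -1;0 0 0 0 0 0 -1;0 0 -0.3 0 0 0 -1;0 0 -0.6 0 0 0 -1;0 0 -1 0 0 0 -1;0 0 -1 0 0 0 -1;0 0 -1 0 0 0 -1;0 0 -1 0 0 0 -1")

```text
t: 42.72
eef_pos: [0.5526, 0.4056, 0.1262]
ee_rot: [[0.998, -0.069, 0.001], [-0.069, -0.998, 0.001], [0.001, -0.001, -1.0]]
ft_force: [-0.0, 0.5, -3.8]
width: 0.539
gripper_force: 62.0
```

Run:
```python
from look import *
go(.6317,.0272,.15,-3.9)
```

```text
at [0.5526 0.4056 0.1262] shift/0.02: [ 5.26 18.6  -1.2 ] turn/5: [-0.01 -0.01 -0.02] w 0.539 gf 62.0 t 42.7 F [-0.   0.5 -3.8]
```

>>> carry_out(steps="0.1 0.5 -0.3 0 0 0 -1;0.28 1 -0.6 0 0 0 -1;0.28 1 -0.3 0 0 0 -1;0.28 1 0 0 0 0 -1;0.28 1 0 0 0 0 -1;0.28 1 0 0 0 0 -1;0.28 1 0 0 0 0 -1;0.28 1 0 0 0 0 -1;0.28 1 0 0 0 0 -1;0.28 1 0 0 0 0 -1;0.28 1 0 0 0 0 -1;0.28 1 0 0 0 0 -1;0.28 1 0 0 0 0 -1;0.28 1 0 0 0 0 -1;0.28 1 0 0 0 0 -1;0.28 1 0 0 0 0 -1;0.28 1 0 0 0 0 -1;0.28 1 0 0 0 0 -1;0.28 1 0 0 0 0 -1;0.12 0.1 0 0 0 0 -1")

```text
t: 45.22
eef_pos: [0.6319, 0.0253, 0.1482]
ee_rot: [[0.997, -0.072, 0.0], [-0.072, -0.997, -0.0], [0.0, 0.0, -1.0]]
ft_force: [-0.1, 0.3, -2.6]
width: 0.539
gripper_force: 62.1
```

>>> carry_out(steps="0 0 0 0 0 0 -1;0 0 0 0 0 0 -1")

```text
t: 45.48
eef_pos: [0.6313, 0.0277, 0.148]
ee_rot: [[0.998, -0.069, -0.0], [-0.069, -0.998, 0.0], [-0.0, -0.0, -1.0]]
ft_force: [-0.0, 1.3, -3.2]
width: 0.541
gripper_force: 62.1
```

Run:
```python
from look import *
go(.6317,.0272,.093,-3.9)
d=grab("scene"); P=cloud(d); save(d,"s5.png",(200,150,340,290),4)
```

```text
at [0.6313 0.0277 0.148 ] shift/0.02: [0.02 0.03 2.75] turn/5: [-0.    0.   -0.01] w 0.541 gf 62.1 t 45.5 F [-0.   1.3 -3.2]
```

View pics/s5.png

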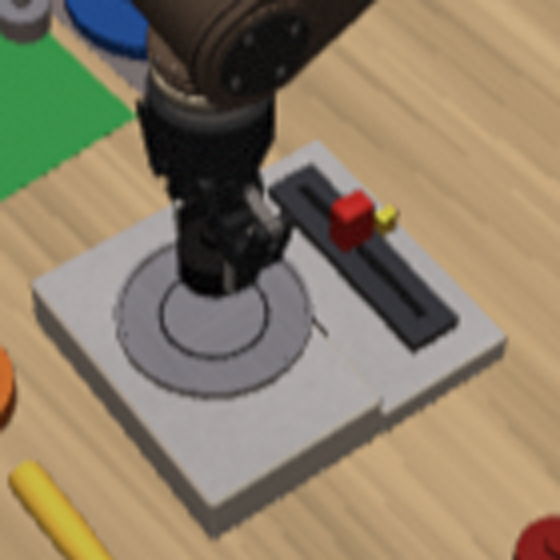

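Black is held upright over the ring, and steel is on the mat. Lowering.

>>> carry_out(steps="0.02 0.03 0.8 0 0 0 -1;0 0 0.8 0 0 0 -1;0 0 0.5 0 0 0 -1;0 0 0.3 0 0 0 -1;0 0 0.2 0 0 0 -1;0 0 0.15 0 0 0 -1;0 0 0 0 0 0 -1;0 0 0 0 0 0 0.2;0 0 0 0 0 0 0.4;0 0 0 0 0 0 0.5;0 0 0 0 0 0 0.5;0 0 0 0 0 0 0.5;0 0 0 0 0 0 0.5;0 0 0 0 0 0 0.5;0 0 0 0 0 0 0.5;0 0 0 0 0 0 0.5;0 0 0 0 0 0 0.5;0 0 0 0 0 0 0.5")

```text
t: 47.78
eef_pos: [0.6318, 0.0265, 0.0931]
ee_rot: [[0.998, -0.07, -0.0], [-0.07, -0.998, 0.0], [-0.0, -0.0, -1.0]]
ft_force: [0.4, 0.6, 0.1]
width: 0.751
gripper_force: 0.0
```

Run:
```python
from look import *
go(.6317,.0272,.093,-3.9)
d=grab("scene"); P=cloud(d); save(d,"s6.png",(200,180,340,290),5)
```

```text
at [0.6318 0.0265 0.0931] shift/0.02: [-0.01 -0.04  0.  ] turn/5: [-0.    0.   -0.02] w 0.751 gf 0.0 t 47.8 F [0.4 0.6 0.1]
```

View pics/s6.png

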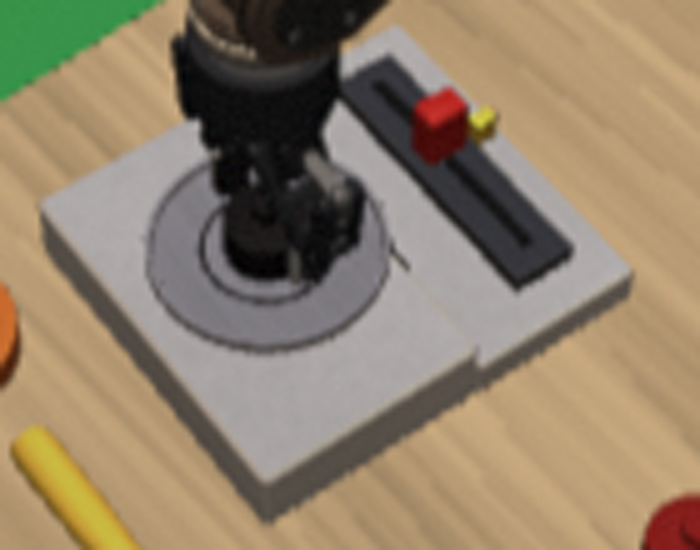

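Black stands centred in the ring. Regrip it and take it to the mat.

>>> carry_out(steps="0 0 0.05 0 0 0 0.1;0 0 0 0 0 0 -0.2;0 0 0 0 0 0 -1;0 0 0 0 0 0 -1;0 0 0 0 0 0 -1;0 0 0 0 0 0 -1;0 0 -0.3 0 0 0 -1;0 0 -0.6 0 0 0 -1;0 0 -0.9 0 0 0 -1;0 0 -1 0 0 0 -1;0 0 0 0 0 0 -1")

```text
t: 49.2
eef_pos: [0.6337, 0.0263, 0.1518]
ee_rot: [[0.998, -0.069, 0.006], [-0.069, -0.998, -0.001], [0.006, 0.0, -1.0]]
ft_force: [0.8, -0.6, -3.7]
width: 0.539
gripper_force: 62.0
```

Run:
```python
from look import *
d,P=weights(); go(.608,-.235,.11,-3.9)
```

```text
[0.7005 0.3724] r0.0242 z50 0.110 rgb [91. 82. 75.] [141 141]
[0.688  0.2612] r0.0161 z50 0.029 rgb [126.  81.  51.] [192 157]
[0.5639 0.2899] r0.0276 z50 0.032 rgb [116.  45.  31.] [175 194]
[ 0.5419 -0.3219] r0.0216 z50 0.026 rgb [ 99. 100.  97.] [390 210]
[0.5018 0.4941] r0.0284 z50 0.067 rgb [71. 65. 54.] [ 98 213]
[0.469  0.2707] r0.0243 z50 0.029 rgb [109.  61. 115.] [182 229]
[ 0.0494 -0.0817] r0.0296 z50 0.014 rgb [91. 75. 59.] [302 379]
at [0.6327 0.0263 0.1501] shift/0.02: [-0.33 13.12  2.01] turn/5: [ 0.   -0.04 -0.02] w 0.538 gf 62.0 t 49.2 F [ 0.2  0.9 -3.9]
```

Steel was knocked to (0.542,-0.322), at the very edge of the mat tolerance. I'll put black down, then re-place steel.

>>> carry_out(steps="0 0.5 0 0 0 0 -1;0 0.95 0 0 0 0 -1;0 0.95 0 0 0 0 -1;0 0.95 0 0 0 0 -1;0 0.95 0 0 0 0 -1;0 0.95 0 0 0 0 -1;0 0.95 0 0 0 0 -1;0 0.95 0 0 0 0 -1;0 0.95 0.2 0 0 0 -1;0 0.95 0.3 0 0 0 -1;0 0.95 0.3 0 0 0 -1;-0.1 0.95 0.3 0 0 0 -1;-0.1 0.95 0.4 0 0 0 -1;-0.1 0.95 0.4 0 0 0 -1;0 0.27 0 0 0 0 -1;0 0 0 0 0 0 -1;0 0 0 0 0 0 -1")

```text
t: 51.38
eef_pos: [0.608, -0.2345, 0.1106]
ee_rot: [[0.998, -0.069, 0.001], [-0.069, -0.998, -0.0], [0.001, 0.0, -1.0]]
ft_force: [-0.5, -0.0, -3.3]
width: 0.539
gripper_force: 62.1
```

Run:
```python
from look import *
go(.608,-.235,.028,-3.9)
d={k:v for k,v in np.load("top0.npz").items()}
H,S,V=cv2.split(cv2.cvtColor(d["image"],cv2.COLOR_RGB2HSV))
m=((H>45)&(H<75)&(S>120)).astype(np.uint8); m[:160]=0;m[230:]=0;m[:,:340]=0;m[:,415:]=0
c=max(cv2.findContours(m,0,cv2.CHAIN_APPROX_NONE)[0],key=cv2.contourArea)
W=np.array([ray(d,u,v,0)[:2] for u,v in c[:,0]],np.float32); print(cv2.minAreaRect(W))
```

```text
at [ 0.608  -0.2345  0.1106] shift/0.02: [0.   0.03 4.13] turn/5: [ 0.   -0.01 -0.01] w 0.539 gf 62.1 t 51.4 F [-0.5 -0.  -3.3]
((0.6078544855117798, -0.26633328199386597), (0.14732171595096588, 0.14675037562847137), 0.9250411987304688)
```

>>> carry_out(steps="0 0.03 0.9 0 0 0 -1;0 0 0.9 0 0 0 -1;0 0 0.9 0 0 0 -1;0 0 0.7 0 0 0 -1;0 0 0.4 0 0 0 -1;0 0 0.2 0 0 0 -1;0 0 0.1 0 0 0 -1;0 0 0.1 0 0 0 -1;0 0 0 0 0 0 -1;0 0 0 0 0 0 0.1;0 0 0 0 0 0 0.4;0 0 0 0 0 0 0.4;0 0 0 0 0 0 0.4;0 0 -0.4 0 0 0 0.4;0 0 -0.8 0 0 0 0.4;0 0 -1 0 0 0 0.4;0 0 -1 0 0 0 0.6;0 0 -1 0 0 0 0.6;0 0 0 0 0 0 0.6")

```text
t: 53.75
eef_pos: [0.6091, -0.2363, 0.1135]
ee_rot: [[0.998, -0.069, 0.005], [-0.069, -0.998, -0.003], [0.005, 0.002, -1.0]]
ft_force: [-0.2, -0.4, 0.3]
width: 0.803
gripper_force: 0.0
```

Run:
```python
from look import *
d,P=weights(); go(.542,-.322,.11,-3.9)
```

```text
[0.7007 0.3728] r0.0242 z50 0.111 rgb [92. 83. 76.] [141 141]
[0.688  0.2624] r0.0160 z50 0.028 rgb [127.  82.  52.] [192 156]
[0.5634 0.2903] r0.0277 z50 0.032 rgb [118.  46.  32.] [175 194]
[0.5018 0.4934] r0.0288 z50 0.067 rgb [72. 66. 54.] [ 98 213]
[0.4688 0.2704] r0.0242 z50 0.029 rgb [111.  63. 115.] [182 229]
at [ 0.6082 -0.2358  0.1116] shift/0.02: [-3.    4.53  0.08] turn/5: [ 0.01 -0.03 -0.02] w 0.797 gf 0.0 t 53.8 F [ 0.   0.5 -1.1]
```

>>> carry_out(steps="-0.6 0.9 0 0 0 0 0.6;-0.6 0.9 0 0 0 0 0.6;-0.6 0.9 0 0 0 0 0.6;-0.6 0.9 0 0 0 0 0.6;-0.6 0.93 0 0 0 0 0.6;0 0 0.1 0 0 0 0.6;0 0 0.6 0 0 0 0.6;0 0 0.9 0 0 0 0.6;0 0 0.9 0 0 0 0.6;0 0 0.9 0 0 0 0.6;0 0 0.5 0 0 0 0.6;0 0 0.3 0 0 0 0.6;0 0 0 0 0 0 0;0 0 0 0 0 0 -0.2;0 0 0 0 0 0 -1;0 0 0 0 0 0 -1;0 0 0 0 0 0 -1;0 0 -0.2 0 0 0 -1;0 0 -0.3 0 0 0 -1;0 0 0 0 0 0 -1")

```text
t: 56.3
eef_pos: [0.5413, -0.3215, 0.0361]
ee_rot: [[0.998, -0.069, -0.0], [-0.069, -0.998, 0.0], [-0.0, -0.0, -1.0]]
ft_force: [0.9, 0.2, -3.4]
width: 0.469
gripper_force: 60.7
```

Run:
```python
from look import *
go(.555,-.292,.037,-3.9)
```

```text
at [ 0.5413 -0.3215  0.0361] shift/0.02: [ 0.58 -1.52 -0.04] turn/5: [-0.    0.   -0.02] w 0.469 gf 60.7 t 56.3 F [ 0.9  0.2 -3.4]
```

>>> carry_out(steps="0.2 -0.5 0 0 0 0 -1;0.2 -0.5 0 0 0 0 -1;0.18 -0.5 0 0 0 0 -1;0 0 0 0 0 0 -1;0 0 0.3 0 0 0 -1;0 0 0.15 0 0 0 -1;0 0 0 0 0 0 -1;0 0 0 0 0 0 0;0 0 0 0 0 0 0.3;0 0 0 0 0 0 0.3;0 0 0 0 0 0 0.3;0 0 -0.4 0 0 0 0.3;0 0 -0.8 0 0 0 0.3;0 0 -1 0 0 0 0.3;0 0 -1 0 0 0 0.6;0 0 -1 0 0 0 0.6;0 0 -1 0 0 0 0.8;0 0 -1 0 0 0 0.8;0 0 0 0 0 0 0.8")

```text
t: 58.68
eef_pos: [0.5562, -0.2934, 0.1539]
ee_rot: [[0.998, -0.069, 0.004], [-0.069, -0.998, -0.003], [0.004, 0.003, -1.0]]
ft_force: [0.2, -0.5, 0.8]
width: 0.903
gripper_force: 0.0
```

Run:
```python
from look import *
go(.5635,.29,.15,-3.9)
```

```text
at [ 0.5562 -0.2934  0.1539] shift/0.02: [ -1.66 -29.13   0.11] turn/5: [ 0.03 -0.04 -0.02] w 0.903 gf 0.0 t 58.7 F [ 0.2 -0.5  0.8]
```

>>> carry_out(steps="0 -0.6 0 0 0 0 0.8;0 -1 0 0 0 0 0.8;0 -1 0 0 0 0 0.8;0 -1 0 0 0 0 0.8;0 -1 0 0 0 0 0.8;0 -1 0 0 0 0 0.8;0 -1 0 0 0 0 0.8;0 -1 0 0 0 0 0.8;0 -1 0 0 0 0 0.8;0 -1 0 0 0 0 0.8;0 -1 0 0 0 0 0.8;0 -1 0 0 0 0 0.8;0 -1 0 0 0 0 0.8;0 -1 0 0 0 0 0.8;0 -1 0 0 0 0 0.8;0 -1 0 0 0 0 0.8;0 -1 0 0 0 0 0.8;0 -1 0 0 0 0 0.8;0 -1 0 0 0 0 0.8;0 -1 0 0 0 0 0.8")

```text
t: 61.18
eef_pos: [0.5824, 0.0998, 0.1511]
ee_rot: [[0.998, -0.069, 0.0], [-0.069, -0.998, -0.0], [0.0, 0.0, -1.0]]
ft_force: [0.7, 0.9, 0.3]
width: 0.898
gripper_force: 0.0
```

>>> carry_out(steps="-0.2 -1 0 0 0 0 0.8;-0.2 -1 0 0 0 0 0.8;-0.2 -1 0 0 0 0 0.8;-0.2 -1 0 0 0 0 0.8;-0.2 -1 0 0 0 0 0.8;-0.2 -1 0 0 0 0 0.8;-0.2 -1 0 0 0 0 0.8;-0.2 -1 0 0 0 0 0.8;-0.06 -1 0 0 0 0 0.8;0 -0.5 0 0 0 0 0.8;0 0 0 0 0 0 0.8;0 0 0 0 0 0 0.8")

```text
t: 62.68
eef_pos: [0.5625, 0.2899, 0.151]
ee_rot: [[0.998, -0.07, -0.0], [-0.07, -0.998, -0.0], [-0.0, 0.0, -1.0]]
ft_force: [0.1, -0.3, -0.2]
width: 0.904
gripper_force: 0.0
```

Run:
```python
from look import *
d,P=weights(); cover(d,P); go(.5635,.29,.027,-3.9)
```

```text
[0.7004 0.3723] r0.0242 z50 0.110 rgb [90. 81. 75.] [141 141]
[0.6883 0.2607] r0.0164 z50 0.028 rgb [126.  81.  51.] [192 156]
[ 0.6077 -0.2339] r0.0241 z50 0.029 rgb [40. 48. 34.] [359 185]
[ 0.5548 -0.2904] r0.0214 z50 0.026 rgb [ 96. 102.  98.] [379 205]
[0.5021 0.4935] r0.0281 z50 0.067 rgb [69. 63. 53.] [ 98 213]
[0.4685 0.2705] r0.0239 z50 0.029 rgb [105.  57. 113.] [182 229]
[ 0.0871 -0.0654] r0.0222 z50 0.014 rgb [92. 76. 60.] [297 373]
[0.0427 0.0787] r0.0255 z50 0.015 rgb [92. 76. 60.] [247 381]
blue ((0.4425436854362488, -0.28478023409843445), 0.0775921493768692) z nan
at [0.5625 0.2897 0.151 ] shift/0.02: [ 0.05 -0.02  6.2 ] turn/5: [ 0.    0.   -0.03] w 0.899 gf 0.0 t 62.7 F [ 0.5  0.5 -0.4]
```

Black and steel are fine. Grasping red.

>>> carry_out(steps="0.05 -0.02 1 0 0 0 0.8;0 0 1 0 0 0 0.8;0 0 1 0 0 0 0.8;0 0 1 0 0 0 0.8;0 0 0.9 0 0 0 0.8;0 0 0.7 0 0 0 0.8;0 0 0.4 0 0 0 0.8;0 0 0.2 0 0 0 0.8;0 0 0 0 0 0 0.3;0 0 0 0 0 0 0.1;0 0 0 0 0 0 -1;0 0 0 0 0 0 -1;0 0 0 0 0 0 -1;0 0 0 0 0 0 -1;0 0 -0.3 0 0 0 -1;0 0 -0.6 0 0 0 -1;0 0 -1 0 0 0 -1;0 0 -1 0 0 0 -1;0 0 -1 0 0 0 -1;0 0 -1 0 0 0 -1")

```text
t: 65.22
eef_pos: [0.5636, 0.2907, 0.1271]
ee_rot: [[0.998, -0.07, 0.001], [-0.07, -0.998, 0.0], [0.001, -0.0, -1.0]]
ft_force: [-0.1, 0.1, -5.3]
width: 0.614
gripper_force: 63.7
```

Run:
```python
from look import *
go(.6317,.0272,.15,-3.9)
```

```text
at [0.5636 0.2907 0.1271] shift/0.02: [ 4.31 12.91 -1.15] turn/5: [-0.01 -0.01 -0.02] w 0.614 gf 63.7 t 65.2 F [-0.1  0.1 -5.3]
```

>>> carry_out(steps="0.1 0.5 -0.3 0 0 0 -1;0.35 1 -0.5 0 0 0 -1;0.35 1 -0.35 0 0 0 -1;0.35 1 0 0 0 0 -1;0.35 1 0 0 0 0 -1;0.35 1 0 0 0 0 -1;0.35 1 0 0 0 0 -1;0.35 1 0 0 0 0 -1;0.35 1 0 0 0 0 -1;0.35 1 0 0 0 0 -1;0.35 1 0 0 0 0 -1;0.35 1 0 0 0 0 -1;0.36 1 0 0 0 0 -1;0 0.41 0 0 0 0 -1;0 0 0 0 0 0 -1;0 0 0 0 0 0 -1")

```text
t: 67.22
eef_pos: [0.6312, 0.0277, 0.148]
ee_rot: [[0.998, -0.069, -0.0], [-0.069, -0.998, 0.0], [-0.0, -0.0, -1.0]]
ft_force: [0.3, 0.2, -4.9]
width: 0.606
gripper_force: 63.8
```

Run:
```python
from look import *
go(.6317,.0272,.092,-3.9)
```

```text
at [0.6312 0.0277 0.148 ] shift/0.02: [0.03 0.02 2.8 ] turn/5: [-0.01  0.01 -0.01] w 0.606 gf 63.8 t 67.2 F [ 0.3  0.2 -4.9]
```

>>> carry_out(steps="0.03 0.02 0.8 0 0 0 -1;0 0 0.8 0 0 0 -1;0 0 0.5 0 0 0 -1;0 0 0.3 0 0 0 -1;0 0 0.2 0 0 0 -1;0 0 0.15 0 0 0 -1;0 0 0.05 0 0 0 -1;0 0 0 0 0 0 0.3;0 0 0 0 0 0 0.5;0 0 0 0 0 0 0.7;0 0 0 0 0 0 0.7;0 0 0 0 0 0 0.7;0 0 0 0 0 0 0.7;0 0 0 0 0 0 0.7;0 0 0 0 0 0 0.7;0 0 0 0 0 0 0.7;0 0 0 0 0 0 0.7;0 0 0 0 0 0 0.7")

```text
t: 69.47
eef_pos: [0.632, 0.0266, 0.0921]
ee_rot: [[0.998, -0.07, -0.0], [-0.07, -0.998, 0.0], [-0.0, -0.0, -1.0]]
ft_force: [0.9, -0.5, 0.4]
width: 0.848
gripper_force: 0.0
```

Run:
```python
from look import *
go(.6317,.0272,.092,-3.9)
d=grab("scene"); P=cloud(d); save(d,"s7.png",(200,180,340,290),5)
```

```text
at [0.632  0.0266 0.0921] shift/0.02: [-0.02 -0.03  0.01] turn/5: [-0.    0.   -0.02] w 0.848 gf 0.0 t 69.5 F [ 0.9 -0.5  0.4]
```

View pics/s7.png

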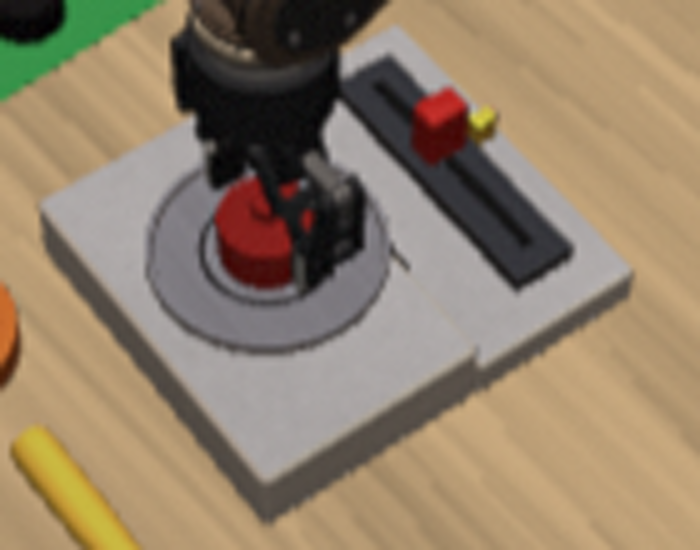

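Red stands centred. Regrip.

>>> carry_out(steps="0 0 0.05 0 0 0 0.3;0 0 0 0 0 0 0.1;0 0 0 0 0 0 -1;0 0 0 0 0 0 -1;0 0 0 0 0 0 -1;0 0 0 0 0 0 -1;0 0 -0.3 0 0 0 -1;0 0 -0.6 0 0 0 -1;0 0 -0.9 0 0 0 -1;0 0 -1 0 0 0 -1;0 0 0 0 0 0 -1")

```text
t: 70.9
eef_pos: [0.634, 0.0264, 0.1508]
ee_rot: [[0.998, -0.069, 0.007], [-0.069, -0.998, -0.001], [0.007, 0.0, -1.0]]
ft_force: [-0.4, 0.5, -5.3]
width: 0.614
gripper_force: 63.6
```

Run:
```python
from look import *
d,P=weights(); go(.66,-.29,.11,-3.9)
```

```text
[0.7007 0.3729] r0.0243 z50 0.111 rgb [91. 82. 75.] [141 141]
[0.6883 0.261 ] r0.0166 z50 0.028 rgb [125.  80.  50.] [192 156]
[ 0.6076 -0.2339] r0.0243 z50 0.029 rgb [39. 48. 33.] [359 185]
[ 0.5549 -0.2907] r0.0209 z50 0.026 rgb [ 95. 101.  97.] [380 205]
[0.5021 0.4939] r0.0283 z50 0.067 rgb [72. 65. 54.] [ 98 213]
[0.4682 0.2707] r0.0239 z50 0.030 rgb [109.  62. 115.] [182 229]
at [0.6329 0.0265 0.1491] shift/0.02: [ 2.44 15.69  1.97] turn/5: [ 0.   -0.04 -0.02] w 0.609 gf 63.6 t 71.0 F [ 0.6  0.  -5.5]
```

>>> carry_out(steps="0.1 0.5 0 0 0 0 -1;0.2 0.95 0 0 0 0 -1;0.2 0.95 0 0 0 0 -1;0.2 0.95 0 0 0 0 -1;0.2 0.95 0 0 0 0 -1;0.2 0.95 0 0 0 0 -1;0.2 0.95 0 0 0 0 -1;0.2 0.95 0 0 0 0 -1;0.2 0.95 0 0 0 0 -1;0.2 0.95 0 0 0 0 -1;0.2 0.95 0.2 0 0 0 -1;0.2 0.95 0.3 0 0 0 -1;0.14 0.95 0.3 0 0 0 -1;0 0.95 0.3 0 0 0 -1;0 0.95 0.3 0 0 0 -1;0 0.95 0.3 0 0 0 -1;0 0.94 0.3 0 0 0 -1;0 0 0 0 0 0 -1;0 0 0 0 0 0 -1")

```text
t: 73.32
eef_pos: [0.6589, -0.2896, 0.1071]
ee_rot: [[0.998, -0.07, -0.0], [-0.07, -0.998, 0.001], [-0.0, -0.001, -1.0]]
ft_force: [0.4, 0.5, -4.7]
width: 0.611
gripper_force: 63.9
```

Run:
```python
from look import *
d,P=weights(); go(.66,-.29,.0275,-3.9)
```

```text
[0.7005 0.3723] r0.0242 z50 0.111 rgb [94. 85. 78.] [141 141]
[0.6879 0.2607] r0.0167 z50 0.026 rgb [130.  85.  54.] [192 156]
[ 0.6084 -0.2326] r0.0239 z50 0.029 rgb [38. 43. 31.] [359 185]
[0.5019 0.4939] r0.0285 z50 0.067 rgb [74. 68. 56.] [ 98 213]
[0.4688 0.2707] r0.0241 z50 0.029 rgb [113.  65. 118.] [182 229]
at [ 0.6591 -0.2893  0.1073] shift/0.02: [0.05 0.03 3.99] turn/5: [-0.   -0.   -0.01] w 0.615 gf 63.9 t 73.4 F [ 0.  -1.1 -5.1]
```

>>> carry_out(steps="0.05 0.03 0.9 0 0 0 -1;0 0 0.9 0 0 0 -1;0 0 0.9 0 0 0 -1;0 0 0.6 0 0 0 -1;0 0 0.35 0 0 0 -1;0 0 0.2 0 0 0 -1;0 0 0.1 0 0 0 -1;0 0 0.05 0 0 0 -1;0 0 0 0 0 0 -1;0 0 0 0 0 0 0.3;0 0 0 0 0 0 0.6;0 0 0 0 0 0 0.6;0 0 0 0 0 0 0.6;0 0 -0.4 0 0 0 0.6;0 0 -0.8 0 0 0 0.6;0 0 -1 0 0 0 0.6;0 0 -1 0 0 0 0.4;0 0 -1 0 0 0 0.3;-1 0 -1 0 0 0 0.3;-1 0 0 0 0 0 0.3")

```text
t: 75.88
eef_pos: [0.621, -0.2885, 0.1351]
ee_rot: [[0.998, -0.069, 0.005], [-0.069, -0.998, -0.003], [0.005, 0.003, -1.0]]
ft_force: [-0.2, 0.1, 0.5]
width: 0.652
gripper_force: 0.0
```

>>> carry_out(steps="-1 -1 0 0 0 0 0.3;-1 -1 0 0 0 0 0.3;-1 -1 0 0 0 0 0.3;-1 -1 0 0 0 0 0.3;-1 -1 0 0 0 0 0.3;-1 -1 0 0 0 0 0.3;0 0 0 0 0 0 0.3;0 0 0 0 0 0 0.3")

```text
t: 76.88
eef_pos: [0.5094, -0.1603, 0.1322]
ee_rot: [[0.998, -0.069, 0.002], [-0.069, -0.998, -0.001], [0.002, 0.001, -1.0]]
ft_force: [0.9, 0.5, -0.2]
width: 0.65
gripper_force: 0.0
```

Run:
```python
from look import *
d,P=weights(); cover(d,P); save(d,"t8.png",(340,150,420,290),4)
meas("knob",(360,225,405,275),.040,d,P,.06)
s=grab("scene"); Q=cloud(s); meas("knob s",(185,110,275,175),.040,s,Q,.06); go(.44,-.285,.1,-3.9)
save(s,"s8.png",(150,100,310,220),5)
```

```text
[0.7004 0.3723] r0.0242 z50 0.109 rgb [90. 81. 74.] [141 141]
[0.6887 0.2613] r0.0165 z50 0.028 rgb [124.  80.  50.] [192 156]
[ 0.6602 -0.289 ] r0.0277 z50 0.032 rgb [104.  36.  22.] [377 166]
[ 0.607  -0.2336] r0.0242 z50 0.029 rgb [37. 44. 31.] [359 185]
[ 0.5548 -0.2906] r0.0210 z50 0.026 rgb [93. 96. 95.] [379 205]
[0.5018 0.4943] r0.0285 z50 0.067 rgb [70. 64. 53.] [ 98 213]
[0.4687 0.2709] r0.0242 z50 0.029 rgb [108.  61. 113.] [182 229]
blue ((0.43647730350494385, -0.2912496328353882), 0.07612380385398865) z nan
knob circ [ 0.4388 -0.2826] r 0.0142 mean [ 0.4384 -0.282   0.0509] med z 0.0509 n 83
knob s circ [ 0.5434 -0.3602] r 0.1451 mean [ 0.4818 -0.4243  0.0445] med z 0.0444 n 183
at [ 0.5095 -0.1605  0.1318] shift/0.02: [-3.03  6.45  1.59] turn/5: [ 0.01 -0.02 -0.02] w 0.649 gf 0.0 t 77.0 F [0.3 0.1 0.1]
```

View pics/s8.png

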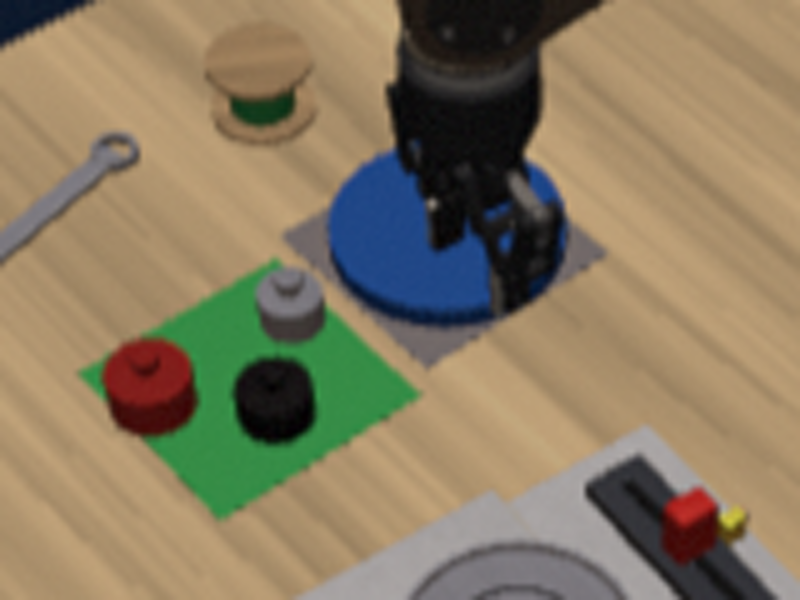

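All three weights stand on the mat, the cover is flat on the pad and the grip is at the tab. Now the cover.

>>> carry_out(steps="-0.5 0.9 0 0 0 0 0.3;-0.5 1 0 0 0 0 0.3;-0.5 1 0 0 0 0 0.3;-0.5 1 0 0 0 0 0.3;-0.5 1 0 0 0 0 0.3;-0.5 1 0 0 0 0 0.3;-0.05 0.5 0 0 0 0 0.3;0 0 0 0 0 0 0.3;0 0 0 0 0 0 0.3")

```text
t: 78.1
eef_pos: [0.4392, -0.2828, 0.131]
ee_rot: [[0.998, -0.069, -0.0], [-0.069, -0.998, 0.0], [-0.0, -0.0, -1.0]]
ft_force: [0.5, 0.2, 0.5]
width: 0.65
gripper_force: 0.0
```

Run:
```python
from look import *
go(.4388,-.284,.0405,-3.9)
```

```text
at [ 0.4392 -0.2828  0.131 ] shift/0.02: [-0.01  0.07  4.53] turn/5: [-0.    0.   -0.01] w 0.65 gf 0.0 t 78.1 F [0.5 0.2 0.5]
```

>>> carry_out(steps="0 0.05 0.9 0 0 0 0.3;0 0 0.9 0 0 0 0.3;0 0 0.9 0 0 0 0.3;0 0 0.9 0 0 0 0.3;0 0 0.6 0 0 0 0.3;0 0 0.3 0 0 0 0.3;0 0 0 0 0 0 -0.2;0 0 0 0 0 0 -1;0 0 0 0 0 0 -1;0 0 0 0 0 0 -1;0 0 0 0 0 0 -1;0 0 -0.3 0 0 0 -1;0 0 -0.6 0 0 0 -1;0 0 -1 0 0 0 -1;0 0 -1 0 0 0 -1;0 0 -1 0 0 0 -1;0 0 -1 0 0 0 -1;0 0 -1 0 0 0 -1;0 0 0 0 0 0 -1")

```text
t: 80.47
eef_pos: [0.4396, -0.2849, 0.1614]
ee_rot: [[0.998, -0.069, 0.003], [-0.069, -0.998, -0.003], [0.003, 0.003, -1.0]]
ft_force: [0.4, -0.3, -2.4]
width: 0.308
gripper_force: 59.2
```

Run:
```python
from look import *
d=grab("top");P=cloud(d); cover(d,P); go(.6317,.0272,.15,-3.9)
```

```text
at [ 0.439  -0.2842  0.1599] shift/0.02: [  8.53 -16.2    0.49] turn/5: [ 0.01 -0.02 -0.02] w 0.308 gf 59.2 t 80.5 F [-0.1  0.3 -2.4]
```

>>> carry_out(steps="0.2 -0.5 0 0 0 0 -1;0.5 -0.95 0 0 0 0 -1;0.5 -0.95 0 0 0 0 -1;0.5 -0.95 0 0 0 0 -1;0.5 -0.95 0 0 0 0 -1;0.5 -0.95 0 0 0 0 -1;0.5 -0.95 0 0 0 0 -1;0.5 -0.95 0 0 0 0 -1;0.5 -0.95 0 0 0 0 -1;0.5 -0.95 0 0 0 0 -1;0.5 -0.95 0 0 0 0 -1;0.5 -0.95 0 0 0 0 -1;0.5 -0.95 0 0 0 0 -1;0.5 -0.95 0 0 0 0 -1;0.5 -0.95 0 0 0 0 -1;0.5 -0.95 0 0 0 0 -1;0.5 -0.95 0 0 0 0 -1;0.33 -0.5 0 0 0 0 -1;0 0 0 0 0 0 -1;0 0 0 0 0 0 -1")

```text
t: 83.02
eef_pos: [0.6312, 0.0269, 0.1589]
ee_rot: [[0.998, -0.07, -0.001], [-0.07, -0.998, -0.0], [-0.001, 0.0, -1.0]]
ft_force: [0.1, -0.4, -1.1]
width: 0.307
gripper_force: 59.3
```

Run:
```python
from look import *
go(.6317,.0272,.115,-3.9)
d=grab("scene"); P=cloud(d); save(d,"s9.png",(190,150,340,290),4)
H,S,V=cv2.split(cv2.cvtColor(d["image"],cv2.COLOR_RGB2HSV)); m=(H>100)&(H<125)&(S>110)
q=blob(d,P,m,(190,150,330,290)); t=np.percentile(q[:,2],60); print("ztop",t)
q=q[abs(q[:,2]-t)<.006]; A=np.c_[q[:,:2],np.ones(len(q))]; k=np.linalg.lstsq(A,q[:,2],rcond=None)[0]; print("tilt",k[:2],"circ",cv2.minEnclosingCircle(q[:,:2].astype(np.float32)))
```

```text
at [0.6312 0.0269 0.1589] shift/0.02: [ 0.02 -0.02  2.2 ] turn/5: [ 0.    0.01 -0.02] w 0.307 gf 59.3 t 83.0 F [ 0.1 -0.4 -1.1]
ztop 0.13538605114340013
tilt [-0.0030661  -0.00144334] circ ((0.6294448375701904, 0.02741660550236702), 0.07742132246494293)
```

View pics/s9.png

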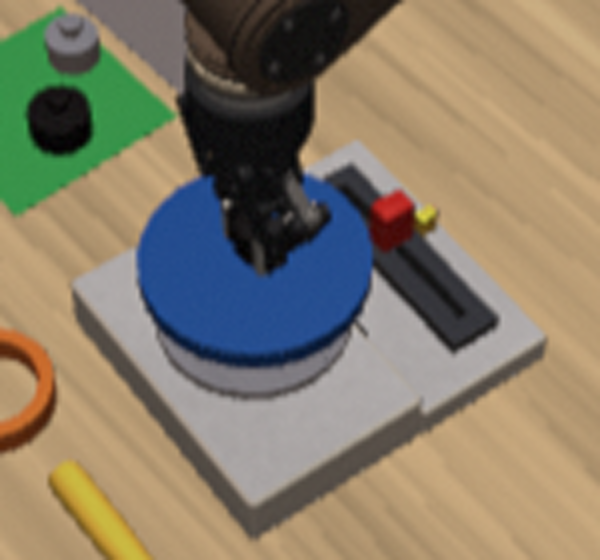

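>>> carry_out(steps="0.02 -0.02 0.6 0 0 0 -1;0 0 0.6 0 0 0 -1;0 0 0.4 0 0 0 -1;0 0 0.3 0 0 0 -1;0 0 0.3 0 0 0 -1;0 0 0.2 0 0 0 -1;0 0 0.2 0 0 0 -1;0 0 0.2 0 0 0 -1;0 0 0.1 0 0 0 -1;0 0 0.05 0 0 0 -1;0 0 0 0 0 0 -1;0 0 0 0 0 0 -1")

```text
t: 84.58
eef_pos: [0.632, 0.0277, 0.1005]
ee_rot: [[0.998, -0.069, 0.0], [-0.069, -0.998, -0.0], [0.0, 0.0, -1.0]]
ft_force: [-1.1, 0.3, 1.0]
width: 0.306
gripper_force: 59.3
```

>>> carry_out(steps="0 0 0 0 0 0 -0.1;0 0 0 0 0 0 0.2;0 0 0 0 0 0 0.2;0 0 0 0 0 0 0.2;0 0 -0.3 0 0 0 0.2;0 0 -0.6 0 0 0 0.2;0 0 -1 0 0 0 0.2;0 0 -1 0 0 0 0.2;0 0 0 0 0 0 0.2;-1 0 0 0 0 0 0.2;-1 0 0 0 0 0 0.2;-1 0 0 0 0 0 0.2;-1 0 0 0 0 0 0.2;-1 0 0 0 0 0 0.2;-1 0 0 0 0 0 0.2;0 0 0 0 0 0 0.2;0 0 0 0 0 0 0.2")

```text
t: 86.7
eef_pos: [0.5128, 0.0359, 0.1583]
ee_rot: [[0.998, -0.07, 0.001], [-0.07, -0.998, -0.0], [0.001, 0.0, -1.0]]
ft_force: [0.4, -0.5, -0.6]
width: 0.6
gripper_force: 0.0
```

```bash
cat > cv.py <<'E'
from look import *
d=grab("top");P=cloud(d); cover(d,P); meas("knob",(268,170,290,190),.1,d,P,.12)
m=np.zeros(P.shape[:2],bool)
H,S,V=cv2.split(cv2.cvtColor(d["image"],cv2.COLOR_RGB2HSV)); m=(H>100)&(H<125)&(S>110)
q=blob(d,P,m,(245,148,312,212)); q=q[(q[:,2]>.06)&(q[:,2]<.09)]; print("z",np.median(q[:,2]),np.linalg.lstsq(np.c_[q[:,:2],np.ones(len(q))],q[:,2],rcond=None)[0][:2])
E
python3 - <<'E'
import cv
from cv import *
go(.5068,.0224,.068,-3.9)
E
```

```text
blue ((0.6226649284362793, 0.02222815528512001), 0.0856906995177269) z nan
knob circ [0.6311 0.029 ] r 0.0139 mean [0.6309 0.029  0.1102] med z 0.1103 n 83
z 0.07696731361732223 [-0.00283864 -0.00115455]
at [0.5129 0.0359 0.1583] shift/0.02: [-0.26  0.69  4.52] turn/5: [ 0.   -0.01 -0.02] w 0.599 gf 0.0 t 86.8 F [ 0.2 -0.2  0.5]
```

The cover is seated: top at 0.077 as at the start, and the knob is within 2 mm of where it was. Now I'll park the grip.

>>> carry_out(steps="-0.26 0.69 0.5 0 0 0 0.2;0 0 1 0 0 0 0.2;0 0 1 0 0 0 0.2;0 0 1 0 0 0 0.2;0 0 0.7 0 0 0 0.2;0 0 0.3 0 0 0 0.2;0 0 0 0 0 0 -0.3;0 0 0 0 0 0 -1;0 0 0 0 0 0 -1;0 0 0 0 0 0 -1;0 0.3 0 0 0 0 -1;0 0.3 0 0 0 0 -1;0 0.3 0 0 0 0 -1;0 0.3 0 0 0 0 -1;0 0.3 0 0 0 0 -1;0 0.3 0 0 0 0 -1;0 0.3 0 0 0 0 -1;0 0.2 0 0 0 0 -1;0 0.05 0 0 0 0 -1;0 0 0 0 0 0 -1")

```text
t: 89.25
eef_pos: [0.5033, -0.025, 0.0688]
ee_rot: [[0.998, -0.07, 0.001], [-0.07, -0.998, -0.001], [0.001, 0.001, -1.0]]
ft_force: [-0.3, 0.7, 4.5]
width: 0.224
gripper_force: 59.9
```

>>> carry_out(steps="0 0 0 0 0 0 -0.3;0 0 0 0 0 0 0.2;0 0 0 0 0 0 0.2;0 0 0 0 0 0 0.2;0 0 -0.5 0 0 0 0.2;0 0 -1 0 0 0 0.2;0 0 -1 0 0 0 0.2;0 0 -1 0 0 0 0.2;0 0 -1 0 0 0 0.2;0 0 -1 0 0 0 0.2;-0.5 1 -0.5 0 0 0 0.2;-0.5 1 0 0 0 0 0.2;-0.5 1 0 0 0 0 0.2;-0.5 1 0 0 0 0 0.2;0 1 0 0 0 0 0.2;0 1 0 0 0 0 0.2;0 1 0 0 0 0 0.2;0 1 0 0 0 0 0.2;0 0 0 0 0 0 0.2;0 0 0 0 0 0 0.2")

```text
t: 91.75
eef_pos: [0.4517, -0.1808, 0.1881]
ee_rot: [[0.998, -0.07, -0.0], [-0.07, -0.998, 0.0], [-0.0, -0.0, -1.0]]
ft_force: [0.5, -0.4, -0.7]
width: 0.598
gripper_force: 0.0
```

Run:
```python
import cv
from cv import *
weights(); save(d,"fin.png",(200,130,440,300),3); meas("grip",(280,212,310,238),.07,d,P,.095)
s=robot.state(); print(s["t"],s["eef_pos"])
```

```text
blue ((0.6316369771957397, 0.028433261439204216), 0.07484900206327438) z nan
knob circ [0.6313 0.029 ] r 0.0142 mean [0.6309 0.029  0.11  ] med z 0.1104 n 84
z 0.07695690742883055 [0.00041583 0.00225147]
[0.7001 0.3719] r0.0242 z50 0.111 rgb [89. 80. 74.] [141 141]
[0.6876 0.2604] r0.0169 z50 0.028 rgb [123.  80.  51.] [192 156]
[ 0.6596 -0.2897] r0.0282 z50 0.032 rgb [104.  36.  21.] [377 166]
[ 0.6082 -0.2339] r0.0241 z50 0.029 rgb [38. 45. 31.] [359 185]
[ 0.5545 -0.2906] r0.0209 z50 0.027 rgb [93. 98. 95.] [379 205]
[0.5016 0.4936] r0.0286 z50 0.067 rgb [70. 63. 53.] [ 98 213]
[0.4688 0.271 ] r0.0242 z50 0.029 rgb [108.  61. 113.] [182 229]
grip circ [ 0.5024 -0.0237] r 0.0148 mean [ 0.5027 -0.0235  0.084 ] med z 0.0838 n 71
91.85 [ 0.45173864 -0.18051207  0.18802608]
```

View pics/fin.png

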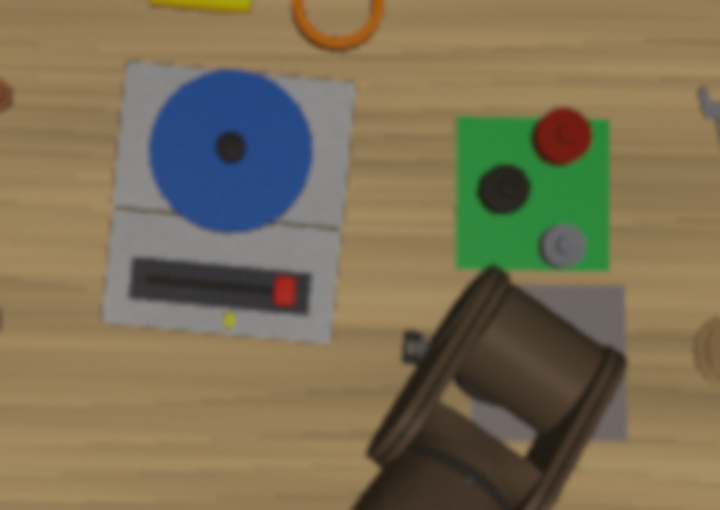

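The cover is on the pan (230,150), the grip is at its parked end (285,290), and the three weights stand on the mat. Handing in.

```bash
python3 -c "
from bench import robot
print(robot.job_done())"
```

```text
the job is handed in; nothing more can be done
None
```

The job is handed in (no verdict came back): steel, black and red (no brass present) were each stood centred on the pan in that order and now stand on the mat, with the cover back over the pan and the grip parked.

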